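# Stand the powder jar in the kit drawer and close it

## Robot

A 6-joint arm with a two-finger parallel gripper is mounted at the origin on the work surface. World frame = base frame: x ahead of the robot, y to its left, z up, the work surface at z = 0. Lengths are in m, angles in rad, forces in N, time in s.
With the tool pointing down it reaches from about 0.225 to 0.875 m from the base axis. Payload 3.4 kg.
Tool frame: the origin (TCP) lies midway between the tips of the shut fingers; the grasp point (between the pads) lies 19 mm behind it; z points along the fingers, y is the direction in which the jaws open and shut (so a half turn about z gives the same grasp; the last joint's range is limited). The gripper opens to 85 mm and grips with 20 to 120 N. Pads are 22 mm wide; open, the fingers measure 114 mm over their backs; the gripper's body (76 mm by 85 mm) begins 54 mm behind the grasp point. The pads swing forward as they close: fully open they stand 13 mm farther back than shut.
Start: joints at [1.195, 0.276, 1.505, -0, 1.361, -0.121], TCP at [0.145, 0.556, 0.231] pointing down, gripper open.
Joint ranges: [-2.89, 2.89], [-0.75, 2.08], [0.22, 2.7], [-1.18, 4.32], [0.11, 2.71], [-2.7, 2.7]. Speed limits (rad/s): [2.57, 2.57, 3.14, 3.14, 3.14, 3.14].

## Interface

Orientations are given as a unit quaternion [x, y, z, w].
In Python, from bench import env gives the robot as it stands.
- The arm moves only by the tool servo_tool, never from a script. Its argument "deltas" is a list of rows, each a list of 3 entries, a list of its own where there are three numbers: the opening, from -1 (shut) to 1 (fully open), so that 0 is half open, then the shift along the tool's x, y, z in cm, then the turn, a rotation vector about the tool's x, y, z in degrees. In form: [[jaw, [x, y, z], [ax, ay, az]], ...]. A call has 1 to 5 rows; each row is the pose to reach, as a shift and turn from the pose commanded when the call began, along the tool's axes at that moment; what a row does not reach only later rows make up. A row lasts 1/12 s, in which the tool goes at most 41.7 mm and 7.16 degrees, less where a joint would pass 70% of its speed; a pose out of reach is approached as far as the arm can. A call with a gripper value outside its range is refused whole. The fingers move at their own pace and stop on an object; "force" is the grip in N (left out, the last holds). Time passes only in rows, so rows that repeat a pose let the fingers close. It gives the time, the measured TCP pose, the force and the opening at its end, in the units of the state.
- env.get_state(): the state, without advancing time (a new reading comes with each control period).
- env.grab_frame(name): name is "scene" or "side" or "wrist"; returns the picture (400x640x3 uint8, red, green, blue); there is no depth.
- env.camera_params(name): a dict with "mtx" (3x3 intrinsics, pixels), "k1" (the pictures are not rectified: a ray, as slopes to the right and down, at radius r is drawn at 1 + k1 r^2 times it, then the intrinsics apply), "origin" and "rotation" of the camera in the world. Camera axes: x right, y down, z forward; pixel columns grow to the right and rows downward; lengths in m; the calibration is good to about 2 mm. A picture is of the moment at which its call begins: read the wrist's pose just before it. camera_params takes no time and is no camera call; for the wrist camera it gives the pose at the moment of the call.
- env.hand_in(): hands the job in, once; it reports no verdict.
The state is a dict: "clock": time; "q": joint angles; "qvel": joint speeds; "effort": joint torques, N m; "ee_pos": TCP position; "ee_rot": TCP orientation; "wrist_force": force on the tool from outside, world axes, zero at the start; "wrist_torque": the same for the moment, N m; "width": finger opening in m.
Only numpy, scipy, OpenCV 4.12 (cv2) and the standard library are available. Lean on these libraries where they do the work, as an engineer would, in place of code of your own. Each camera call takes 0.05 s, during which the arm holds its last target. There are 200 camera calls.

## Task

The square powder jar has been left upside down on its lid. Put it away in the large, empty front compartment of the open kit drawer, standing the right way up, lid on top, like the jars already packed beside it; set it down rather than dropping it. Then push the drawer fully home until it passes its roller catch and seats, without slamming it, and leave the other things on the bench where they are.

Things in the scene. Friction and masses are not known exactly. Their poses are not given: they have to be found in the camera images.
- drawer (a joint): how far the kit drawer is open, m: 0 = fully home, front panel against the unit; starts about 0.165 to 0.185. Slide friction about 1.2 N. From 15 to 7 mm before home a sprung roller catch resists (about 7.5 N in all) and pushes it back out if let go; past 5 mm it draws the drawer home and holds it. The grey steel benchtop unit it slides into is fixed, 280 mm wide and 116 mm high.
- front (a point): point on the outer face of the drawer's flat front panel, at the middle of its width, 60 mm above the bench; travels with the drawer. x: straight into the unit (the push direction); y: along the front; z up. Panel 276 mm wide, 12 mm thick, from 4 to 112 mm above the bench; a finger scoop 110 mm wide is cut from its top edge down to 88 mm above the bench. No handle sticks out.
- bay (a point): centre of the floor of the drawer's large front compartment, 14 mm above the bench, 81 mm behind front and 40 mm to its -y; travels with the drawer, axes as front. 138 mm along x (right behind the panel), 160 mm along y, side and rear walls 45 mm high, 4 to 5 mm thick; flat floor; 94 mm free above it with the drawer in. A narrow compartment at +y holds two jars like the loose one.
- jar_mid (a point): centre of the jar, on its axis, half-way up. z axis: from base to lid; it points straight down at the start. Closed rigid jar, 80 mm tall, 0.22 kg: white square body 50 x 50 mm, 60 mm long from the base (faces square to x and y), short neck, round black screw lid 44 mm in diameter, 16 mm high. It starts standing on its lid, centre 40 mm up. Laid on a face of its body it stays, axis 25 mm up.
- scale: bystander: flat pocket scale, 75 x 125 x 20 mm, origin at the centre of its underside
- bottle: bystander: clear plastic bottle, 64 mm in diameter, 150 mm tall, origin at the centre of its underside
- carton: bystander: small flat cardboard carton, 88 x 56 x 24 mm, origin at the centre of its underside
Mind the look-alikes: they are no part of the job. There is more than one size of the part that bears jar_mid; the job needs the middle-sized.

How it is judged:
On the way, in this order (a step that is already met when the one before it is completed fails the run):
1. the jar stands lid up in the large front compartment and is let go, the drawer still open (value of joint drawer above 0.05 m and contact force between jar and the fingers below 0.1 N and linear speed of jar below 0.03 m/s and angle between jar_mid's own z axis and vertical below 0.15 rad and x of jar_mid in the frame of bay between -0.05 and 0.05 m and y of jar_mid in the frame of bay between -0.07 and 0.07 m and z of jar_mid in the frame of bay between 0.03 and 0.05 m), for 0.2 s.
2. the drawer is pushed home past its catch and seats (value of joint drawer below 0.004 m), for 0.2 s.
At the end, for the whole second after the job is handed in: The drawer is seated at its catch (open by less than 4 mm) with the jar at rest inside it, standing lid up (within 8 degrees) on the floor of the large front compartment (value of joint drawer below 0.004 m and linear speed of jar below 0.02 m/s and angle between jar_mid's own z axis and vertical below 0.15 rad and x of jar_mid in the frame of bay between -0.05 and 0.05 m and y of jar_mid in the frame of bay between -0.07 and 0.07 m and z of jar_mid in the frame of bay between 0.03 and 0.05 m); the robot touches nothing.
It fails at once if the jar is dropped or knocked over (moves faster than 0.5 m/s without being touched by the fingers) (contact force between jar and the fingers below 0.1 N and linear speed of jar above 0.5 m/s).
It fails at once if the drawer is slammed (moves in faster than 0.5 m/s) (velocity of joint drawer below -0.5 m/s).
It fails at once if a bystander is disturbed (moved by more than 30 mm) (distance of any of scale, bottle, carton from where it was at the start of the episode above 0.03 m).
It also fails if it takes over 72 s, if anything falls off the work surface, if the arm or the gripper's body presses on something with over 40 N, if the wrist force passes 120 N, or if a joint passes its speed limit or range.

## Working session

There is one attempt and no reset: what is moved stays moved. The work goes in short steps, Python scripts to look and compute and a tool call to move; the robot and the scene stay as the last step left them, time stands still between calls to the robot, and variables do not carry over. Pictures are saved under pics/ and viewed, about 8 in all and at most 12, crops included, and the job is handed in when it is done.

Besides the shell and the picture viewer there is one more tool, called after "Request:" as name(argument=value, ...) on one line, values as JSON. servo_tool: Moves the arm, as the interface text tells. Its arguments: {"type":"object","properties":{"deltas":{"type":"array"},"force":{"type":"number"}},"required":["deltas"]}

```bash
ls; mkdir -p pics
python3 - <<'E'
from bench import env
import cv2,json
s=env.get_state();print(s)
for n in("scene","side"):
    cv2.imwrite(f"pics/{n}0.png",env.grab_frame(n)[:,:,::-1]);print(n,env.camera_params(n))
E
```

```text
pics
{'clock': 0.0, 'q': array([ 1.19500457e+00,  2.76617925e-01,  1.50617986e+00,  3.09628230e-06,
        1.36068037e+00, -1.21031211e-01]), 'qvel': array([ 0.00204411,  0.00099318, -0.00071734,  0.00081398, -0.001018  ,
        0.00111169]), 'effort': array([-1.76458718e-03, -4.16787422e+01, -2.45813406e+01, -5.37989345e-04,
        1.12770501e-02, -2.21663532e-05]), 'ee_pos': array([0.14472859, 0.55592658, 0.23040801]), 'ee_rot': array([ 1.27036346e-01,  9.91897615e-01, -9.13437770e-04, -2.33255692e-04]), 'wrist_force': array([0.00025425, 0.02608646, 0.03812594]), 'wrist_torque': array([ 0.01502461, -0.01169884,  0.03196206]), 'width': 0.08526470520279505}
scene {'mtx': array([[414.78167668,   0.        , 312.80747266],
       [  0.        , 414.78167668, 193.85174751],
       [  0.        ,   0.        ,   1.        ]]), 'k1': 0.011700209521706938, 'origin': array([0.90073509, 0.33401549, 0.85608899]), 'rotation': array([ 0.33837464,  0.89425336, -0.27596183, -0.09827819])}
side {'mtx': array([[393.81259707,   0.        , 323.02796219],
       [  0.        , 393.81259707, 196.21178456],
       [  0.        ,   0.        ,   1.        ]]), 'k1': -0.03800098535260026, 'origin': array([0.53283783, 0.58188714, 0.78230245]), 'rotation': array([-0.01880443,  0.92718216, -0.37412187,  0.00352958])}
```

View pics/scene0.png

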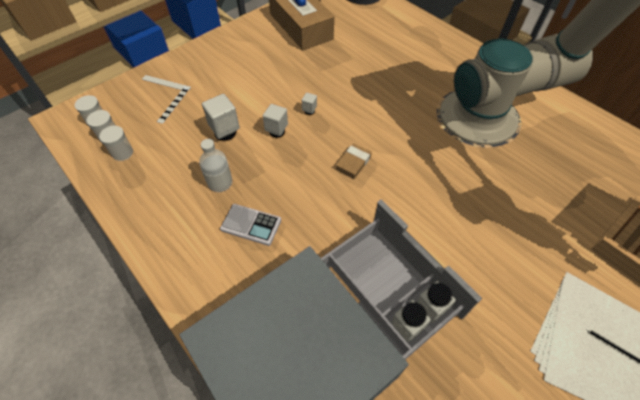

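View pics/side0.png

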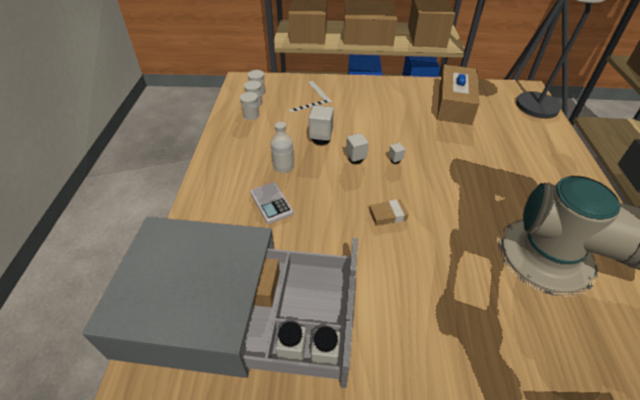

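The scene view shows the drawer open, front panel towards the robot (ends about (380,205) and (475,300)), with two packed jars at the near end. 

Candidates for the loose jar, all square and upside down:

| Candidate | Scene pixel | Side pixel |
|---|---|---|
| Large | (221,117) | (321,123) |
| Middle | (275,121) | (357,148) |
| Small | (309,103) | (397,153) |
| Two packed jars | (414,314) and (439,294) | – |
| Three round pots | around (100,125) | – |

I choose the middle one and will check its size.

```bash
cat > h.py <<'E'
import numpy as np, cv2
from scipy.spatial.transform import Rotation as R
def K(c): return c["mtx"], np.array([c["k1"],0,0,0,0.])
def ray(c,uv):
    uv=np.array(uv,float).reshape(-1,1,2)
    p=cv2.undistortPoints(uv,*K(c)).reshape(-1,2)
    d=np.c_[p,np.ones(len(p))]
    rot=np.array(c["rotation"]); M=R.from_quat(rot).as_matrix() if rot.size==4 else rot
    return np.array(c["origin"]),d@M.T
def plane(c,uv,z):
    o,d=ray(c,uv); return o+d*((z-o[2])/d[:,2])[:,None]
def proj(c,P):
    M=R.from_quat(c["rotation"]).as_matrix()
    X=(np.atleast_2d(P)-c["origin"])@M
    return cv2.projectPoints(X,np.zeros(3),np.zeros(3),*K(c))[0].reshape(-1,2)
def tri(c1,u1,c2,u2):
    (a,d),(b,e)=ray(c1,u1),ray(c2,u2); d=d[0]/np.linalg.norm(d[0]); e=e[0]/np.linalg.norm(e[0])
    s=np.linalg.lstsq(np.c_[d,-e],b-a,rcond=None)[0]
    p,q=a+s[0]*d,b+s[1]*e
    return (p+q)/2,np.linalg.norm(p-q)
E
python3 - <<'E'
from h import *
from bench import env
S,D=env.camera_params("scene"),env.camera_params("side")
print("base",plane(S,(480,110),0.03),plane(D,(550,262),.03))
for n,a,b in(("L",(221,117),(321,123)),("M",(275,121),(357,148)),("s",(309,103),(397,153)),("scale",(250,224),(272,202)),("bot",(208,147),(281,128)),("carton",(352,161),(388,212))): print(n,*tri(S,a,D,b))
a=cv2.imread("pics/scene0.png");b=cv2.imread("pics/side0.png")
A=cv2.resize(a[75:155,190:330],None,fx=5.5,fy=5.5,interpolation=2)[:, :770]
B=cv2.resize(b[90:180,290:430],None,fx=5.5,fy=5.5,interpolation=2)[:300]
A=cv2.resize(a[75:145,190:330],(800,400),interpolation=2);B=cv2.resize(a[190:360,310:500],None,fx=1,fy=1)
A=cv2.resize(a[80:150,195:335],(400,200),interpolation=2);B=cv2.resize(b[98:168,300:440],(400,200),interpolation=2)
C=cv2.resize(a[190:360,310:490],(400,378),interpolation=2);E=cv2.resize(b[230:390,235:375],(400,378),interpolation=2)[:378]
cv2.imwrite("pics/crop1.png",np.vstack([np.hstack([A,B]),np.hstack([C,E])]))
E
```

```text
base [[0.01028059 0.00505199 0.03      ]] [[0.01909982 0.04587136 0.03      ]]
L [ 0.57219798 -0.42208216  0.06356428] 0.0031387220804714915
M [ 0.46150524 -0.33521837  0.03932653] 0.0033307704018991067
s [ 0.34034233 -0.33494574  0.02646079] 0.0010172023721549445
scale [ 0.69372571 -0.14325109 -0.0009694 ] 0.002334295423119197
bot [ 0.67708048 -0.2962824   0.13340831] 0.0026729215672082695
carton [ 0.38170628 -0.1161779   0.00395063] 0.002409662493747334
```

View pics/crop1.png

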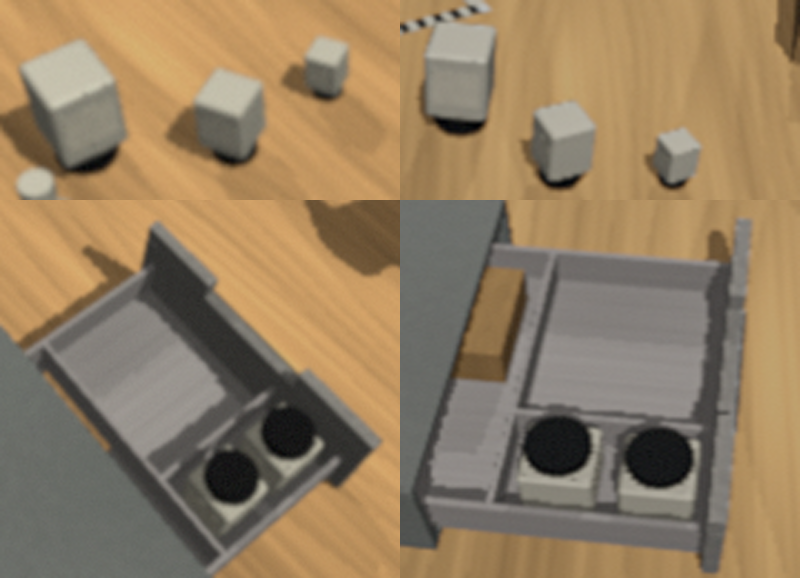

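The crop shows all three white jars upside down on black lids. The middle one has its top face at about scene (275,111). The large compartment is empty, and the panel's ends are in view in both pictures.

Run:
```python
from h import *
from bench import env
S,D=env.camera_params("scene"),env.camera_params("side")
A=lambda x,y:(195+x/2.857,80+y/2.857); B=lambda x,y:(300+(x-400)/2.857,98+y/2.857)
C=lambda x,y:(310+x/2.222,190+(y-200)/2.2235); E=lambda x,y:(235+(x-400)/2.857,230+(y-200)/2.3625)
for cam,pts in((S,[A(*p) for p in((221,70),(264,84),(243,108),(197,97))]),(D,[B(*p) for p in((533,113),(581,103),(595,130),(547,147))])):
    P=plane(cam,pts,.08); e=np.diff(np.r_[P,P[:1]],axis=0)[:,:2]
    print("mid top",P.mean(0),np.linalg.norm(e,axis=1),np.degrees(np.arctan2(e[:,1],e[:,0]))%90)
for n,p,q in(("panel -y",C(156,222),E(743,222)),("panel +y",C(378,442),E(710,568)),("lid1",C(233,476),E(557,445)),("lid2",C(289,432),E(660,457)),("bay c rear -y",C(48,345),E(553,258)),("div rear",C(168,473),E(520,411))):
    print(n,*tri(S,p,D,q), plane(S,[p],.112)[0],plane(D,[q],.112)[0])
```

```text
mid top [ 0.46152312 -0.32557769  0.08      ] [0.04452701 0.03505839 0.04482386 0.03983748] [24.10459225 17.94884397 30.2516007  18.63313772]
mid top [ 0.46257098 -0.31880132  0.08      ] [0.0528576  0.04539495 0.05630446 0.05522738] [21.16311375 15.94267582 30.98678711 14.14100255]
panel -y [0.47781965 0.05850328 0.11030818] 0.0025705481518924923 [0.47769409 0.05804252 0.112     ] [0.47870249 0.06118968 0.112     ]
panel +y [0.4940079  0.34088504 0.08501928] 0.028033261637251245 [0.49908168 0.32975938 0.112     ] [0.50272254 0.36229677 0.112     ]
lid1 [0.60059182 0.26706653 0.0882043 ] 0.0012179649679306852 [0.61029993 0.26960673 0.112     ] [0.59794676 0.27733259 0.112     ]
lid2 [0.5342664  0.27325444 0.08606209] 0.0017389528732781787 [0.54722624 0.27595122 0.112     ] [0.53373213 0.28400294 0.112     ]
bay c rear -y [0.62399746 0.06562666 0.0544454 ] 0.0009106373115661591 [0.64356624 0.08453587 0.112     ] [0.61700143 0.10687406 0.112     ]
div rear [0.63092388 0.22631457 0.06189986] 8.705984424984093e-05 [0.64797202 0.23314146 0.112     ] [0.62408092 0.25100588 0.112     ]
```

```bash
cat >> h.py <<'E'
def toolR(jaw_deg,lean_deg):
    """jaw axis y at bearing jaw_deg; tool leaning back (t=-z) by lean towards -x_tool side positive => towards +u"""
    j=np.radians(jaw_deg); y=np.array([np.cos(j),np.sin(j),0]); u=np.array([np.sin(j),-np.cos(j),0])  # u = -x when vertical
    l=np.radians(lean_deg); z=-(np.array([0,0,1])*np.cos(l)+u*np.sin(l)); x=np.cross(y,z)
    return np.c_[x,y,z]
def delta(s,grasp,M,off=.019,base=None):
    """grasp point target + tool rotation -> shift cm, rotvec deg in tool axes"""
    Rc=R.from_quat(s["ee_rot"]).as_matrix(); tcp=np.array(grasp)+M[:,2]*off
    d=Rc.T@(tcp-s["ee_pos"])*100; r=R.from_matrix(Rc.T@M).as_rotvec(degrees=True)
    print("shift",d.round(2),"turn",r.round(1)); return d,r
E
python3 - <<'E'
from h import *
from bench import env
delta(env.get_state(),[.461,-.326,.26],toolR(22,0))
E
```

```text
shift [-52.83 -77.38  -0.93] turn [-0.1  0.  53.4]
```

Request:
servo_tool(deltas=[[1,[-10.5,-15.5,0],[0,0,0]],[1,[-10.5,-15.5,0],[0,0,0]],[1,[-10.5,-15.5,0],[0,0,0]],[1,[-10.5,-15.5,0],[0,0,0]],[1,[-10.5,-15.5,0],[0,0,0]]])

```text
clock: 0.52
ee_pos: [0.2073, 0.3755, 0.2307]
ee_rot: [0.128, 0.992, -0.002, 0.0]
wrist_force: [0.0, -0.0, -1.3]
width: 0.0857
```

Request:
servo_tool(deltas=[[1,[-10.5,-15.5,0],[0,0,0]],[1,[-10.5,-15.5,0],[0,0,0]],[1,[-10.5,-15.5,0],[0,0,0]],[1,[-10.5,-15.5,0],[0,0,0]],[1,[-10.5,-15.5,0],[0,0,0]]])

```text
clock: 0.93
ee_pos: [0.27, 0.1999, 0.231]
ee_rot: [0.128, 0.992, -0.001, 0.0]
wrist_force: [0.5, 0.5, -0.5]
width: 0.0856
```

Request:
servo_tool(deltas=[[1,[-10.5,-15.5,0],[0,0,0]],[1,[-10.5,-15.5,0],[0,0,0]],[1,[-10.5,-15.5,0],[0,0,0]],[1,[-10.5,-15.5,0],[0,0,0]],[1,[-10.5,-15.5,0],[0,0,0]]])

```text
clock: 1.35
ee_pos: [0.3335, 0.0232, 0.2314]
ee_rot: [0.129, 0.992, -0.001, 0.001]
wrist_force: [0.4, 1.0, -0.5]
width: 0.085
```

Request:
servo_tool(deltas=[[1,[-10.5,-15.5,0],[0,0,27]],[1,[-10.5,-15.5,0],[0,0,27]],[1,[-10.5,-15.5,0],[0,0,27]],[1,[-10.5,-15.5,0],[0,0,27]],[1,[-10.5,-15.5,0],[0,0,27]]])

```text
clock: 1.77
ee_pos: [0.3965, -0.1541, 0.2311]
ee_rot: [0.358, 0.934, -0.001, 0.001]
wrist_force: [0.5, -0.7, -0.0]
width: 0.0853
```

Run:
```python
from h import *
from bench import env
s=env.get_state();print(s["clock"],s["q"].round(3),s["ee_pos"]);delta(s,[.461,-.326,.26],toolR(22,0))
```

```text
1.7667 [-0.533  0.046  1.794 -0.002  1.299 -1.371] [ 0.39649926 -0.15406705  0.23108075]
shift [-16.3   -8.47  -0.94] turn [-0.   0.1 26. ]
```

Request:
servo_tool(deltas=[[1,[-16.3,-8.5,-1],[0,0,26]],[1,[-16.3,-8.5,-1],[0,0,26]],[1,[-16.3,-8.5,-1],[0,0,26]],[1,[-16.3,-8.5,-1],[0,0,26]],[1,[-16.3,-8.5,-1],[0,0,26]]])

```text
clock: 2.18
ee_pos: [0.4621, -0.3266, 0.2406]
ee_rot: [0.558, 0.83, -0.001, 0.001]
wrist_force: [0.4, -0.4, -0.2]
width: 0.0858
```

Run:
```python
from h import *
from bench import env
c=env.camera_params("wrist");s=env.get_state();print(s["clock"],s["q"].round(3),s["ee_pos"],s["qvel"].round(2))
im=env.grab_frame("wrist")[:,:,::-1];cv2.imwrite("pics/w1.png",im);print(c)
P=proj(c,[[.461,-.326,.08]]);print(P)
```

```text
2.1833 [-7.370e-01  2.560e-01  1.510e+00 -1.000e-03  1.373e+00 -1.123e+00] [ 0.4621436  -0.32657608  0.24058428] [-0.15  0.22 -0.32  0.03  0.17 -0.23]
{'mtx': array([[334.19889899,   0.        , 318.20842295],
       [  0.        , 334.19889899, 197.66269693],
       [  0.        ,   0.        ,   1.        ]]), 'k1': -0.03636601282046324, 'origin': array([ 0.4354168 , -0.26486015,  0.38398644]), 'rotation': array([0.97247775, 0.18984369, 0.0260616 , 0.13254125])}
[[318.84966457 178.81846568]]
```

View pics/w1.png

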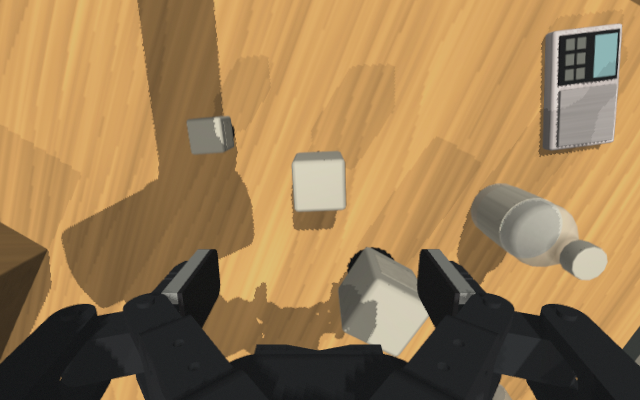

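The wrist view shows the middle jar's top face at about (293–346, 160–212), in line with the jaws. The large jar is at (385,300), the small one at (210,135) and the bottle at (530,225).

Run:
```python
from h import *
c={'mtx':np.array([[334.19889899,0,318.20842295],[0,334.19889899,197.66269693],[0,0,1]]),'k1':-0.03636601,'origin':np.array([0.4354168,-0.26486015,0.38398644]),'rotation':np.array([0.97247775,0.18984369,0.0260616,0.13254125])}
g=cv2.cvtColor(cv2.imread("pics/w1.png"),6)
roi=g[140:235,280:360]; m=(roi>195).astype(np.uint8)
n,l,st,_=cv2.connectedComponentsWithStats(m);k=1+st[1:,4].argmax();print(st[k])
ct=cv2.findContours((l==k).astype(np.uint8),0,1)[0][0]
b=cv2.boxPoints(cv2.minAreaRect(ct))+[280,140];print(b)
P=plane(c,b,.08);e=np.diff(np.r_[P,P[:1]],axis=0)
print(P.mean(0),np.linalg.norm(e,axis=1),np.degrees(np.arctan2(e[:,1],e[:,0]))%90)
```

```text
[  14   21   49   48 2178]
[[293.73814774 162.2391758 ]
 [340.95876694 160.0927906 ]
 [343.08041    206.76908112]
 [295.8597908  208.91546631]]
[ 0.46282178 -0.33157277  0.08      ] [0.04333834 0.04480128 0.04501746 0.04488069] [24.71428492 25.71092653 24.8124972  23.56551884]
```

Run:
```python
from h import *
from bench import env
s=env.get_state();print(s["ee_pos"]);delta(s,[.463,-.331,.048],toolR(24.5,0))
```

```text
[ 0.46277207 -0.32796994  0.24032804]
shift [-0.2  -0.09 21.13] turn [-0.   0.2 -2.3]
```

Request:
servo_tool(deltas=[[1,[-0.2,-0.1,1],[0,0,-2.3]],[1,[-0.2,-0.1,4],[0,0,-2.3]],[1,[-0.2,-0.1,7],[0,0,-2.3]],[1,[-0.2,-0.1,10],[0,0,-2.3]],[1,[-0.2,-0.1,13],[0,0,-2.3]]])

```text
clock: 2.65
ee_pos: [0.4599, -0.3226, 0.1099]
ee_rot: [0.539, 0.842, 0.0, -0.0]
wrist_force: [0.5, -0.2, 0.3]
width: 0.0854
```

Request:
servo_tool(deltas=[[1,[0,0,3],[0,0,0]],[1,[0,0,6],[0,0,0]],[1,[0,0,8.1],[0,0,0]],[1,[0,0,8.1],[0,0,0]],[0,[0,0,8.1],[0,0,0]]], force=40)

```text
clock: 3.07
ee_pos: [0.4595, -0.3223, 0.0293]
ee_rot: [0.539, 0.842, 0.0, -0.002]
wrist_force: [-0.5, -0.7, 0.4]
width: 0.0754
```

Request:
servo_tool(deltas=[[-0.5,[0,0,0],[0,0,0]],[-0.5,[0,0,0],[0,0,0]],[-0.5,[0,0,0],[0,0,0]],[-0.5,[0,0,0],[0,0,0]],[-0.5,[0,0,0],[0,0,0]]], force=40)

```text
clock: 3.48
ee_pos: [0.4615, -0.3243, 0.0322]
ee_rot: [0.539, 0.842, -0.0, 0.002]
wrist_force: [0.1, 0.1, 6.3]
width: 0.0498
```

Run:
```python
from h import *
from bench import env
s=env.get_state();print(s["ee_pos"],s["width"],s["wrist_force"]);delta(s,[.44,-.24,.078],toolR(61.4,0))
```

```text
[ 0.46149216 -0.3242996   0.03218506] 0.049835127428331356 [0.13979049 0.09578149 6.32659116]
shift [ 8.55  1.57 -2.71] turn [  0.    0.2 -36.7]
```

Request:
servo_tool(deltas=[[-0.5,[0,0,-2],[0,0,0]],[-0.5,[0,0,-3],[0,0,0]],[-0.5,[2,0.4,-3],[0,0,-7]],[-0.5,[4,0.8,-3],[0,0,-14]],[-0.5,[6,1.2,-3],[0,0,-21]]])

```text
clock: 3.9
ee_pos: [0.4461, -0.2635, 0.0607]
ee_rot: [0.375, 0.927, -0.0, 0.0]
wrist_force: [-1.3, -1.1, -2.5]
width: 0.05
```

Run:
```python
from h import *
from bench import env
s=env.get_state();print(s["ee_pos"],s["width"],s["wrist_force"]);delta(s,[.44,-.24,.078],toolR(61.4,0))
```

```text
[ 0.44611063 -0.26349429  0.06074107] 0.04995173469814911 [-1.26466643 -1.05657973 -2.48932184]
shift [2.07 1.27 0.17] turn [  0.    0.1 -15.4]
```

Request:
servo_tool(deltas=[[-0.5,[1,0.6,0],[0,0,-7]],[-0.5,[2,1.2,0],[0,0,-14]],[-0.5,[2,1.2,0],[0,0,-15.5]],[-0.5,[2,1.2,1.5],[0,0,-15.5]],[-0.5,[2,1.2,2.4],[0,0,-15.5]]])

```text
clock: 4.32
ee_pos: [0.4405, -0.2411, 0.0363]
ee_rot: [0.248, 0.969, -0.0, 0.001]
wrist_force: [-0.7, -0.5, -3.4]
width: 0.0492
```

Request:
servo_tool(deltas=[[-0.5,[0,0,0.3],[0,0,0]],[-0.5,[0,0,0.3],[0,0,0]],[-0.5,[0,0,0.3],[0,0,0]]])

```text
clock: 4.57
ee_pos: [0.4404, -0.2415, 0.0332]
ee_rot: [0.249, 0.969, 0.0, -0.0]
wrist_force: [0.6, 0.6, -2.5]
width: 0.0495
```

Run:
```python
from h import *
from bench import env
s=env.get_state();print(s["ee_pos"],s["width"],s["wrist_force"])
S,D=env.camera_params("scene"),env.camera_params("side")
a=env.grab_frame("scene")[:,:,::-1];b=env.grab_frame("side")[:,:,::-1]
g=s["ee_pos"]
for c,n in((S,"a"),(D,"b")): print(n,proj(c,[[g[0],g[1],.05]]))
u=proj(S,[[g[0],g[1],.05]])[0].astype(int);v=proj(D,[[g[0],g[1],.05]])[0].astype(int)
f=lambda im,q:cv2.resize(im[q[1]-50:q[1]+50,q[0]-50:q[0]+50],(400,400),interpolation=2)
cv2.imwrite("pics/p2.png",np.hstack([f(a,u),f(b,v)]))
```

```text
[ 0.4403581  -0.24145313  0.03320193] 0.049530234702653594 [ 0.62256292  0.6364698  -2.53926666]
a [[303.37437504 133.09454407]]
b [[365.30501031 167.08157075]]
```

View pics/p2.png

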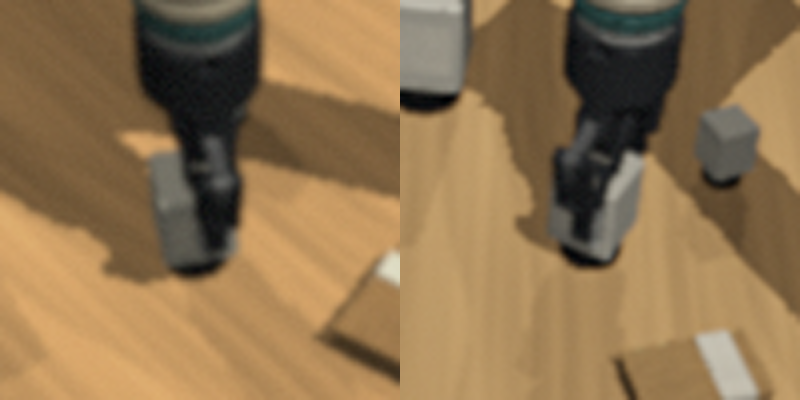

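The jar is gripped and hangs upright, still lid-down, with the fingers a few mm to its robot side. Crop centre is (200,200) in each half and the jar's body is at about (190,210) and (600,205).

Request:
servo_tool(deltas=[[-0.5,[0,0,0.15],[0,0,0]],[-0.5,[0,0,0.2],[0,0,0]],[0,[0,0,0.1],[0,0,0]],[1,[0,0,0],[0,0,0]],[1,[0,0,0],[0,0,0]]])

```text
clock: 5.08
ee_pos: [0.4408, -0.2416, 0.0337]
ee_rot: [0.249, 0.969, -0.0, 0.001]
wrist_force: [0.1, 0.3, -0.3]
width: 0.0717
```

Request:
servo_tool(deltas=[[1,[0,0,0],[0,0,0]],[1,[0,0,-3],[0,0,0]],[1,[0,0,-7],[0,0,0]],[1,[0,0,-11],[0,0,0]],[1,[0,0,-12],[0,0,0]]])

```text
clock: 5.5
ee_pos: [0.4434, -0.2435, 0.1592]
ee_rot: [0.249, 0.969, -0.002, 0.005]
wrist_force: [1.5, -0.6, 0.4]
width: 0.0854
```

Run:
```python
from h import *
from bench import env
env.grab_frame("scene");env.grab_frame("scene")
c=env.camera_params("wrist");s=env.get_state();print(s["ee_pos"],s["width"],s["wrist_force"])
im=env.grab_frame("wrist");cv2.imwrite("pics/w3.png",im[:,:,::-1])
g=cv2.cvtColor(im,7).astype(int);p=proj(c,[[.4455,-.2444,.08]])[0].astype(int);print(p)
y0,x0=max(p[1]-70,0),p[0]-70
roi=g[y0:p[1]+70,x0:p[0]+70];hsv=cv2.cvtColor(im,41)[y0:p[1]+70,x0:p[0]+70]
m=((roi>185)&(hsv[:,:,1]<45)).astype(np.uint8)
n,l,st,_=cv2.connectedComponentsWithStats(m);k=1+st[1:,4].argmax();print(st[k])
ct=cv2.findContours((l==k).astype(np.uint8),0,1)[0][0]
b=cv2.boxPoints(cv2.minAreaRect(ct))+[x0,y0];print(b)
P=plane(c,b,.08);e=np.diff(np.r_[P,P[:1]],axis=0)
print(P.mean(0),np.linalg.norm(e,axis=1),np.degrees(np.arctan2(e[:,1],e[:,0]))%90)
M=toolR(61.4,45); G=np.array([.4455,-.2444,.05])
delta(s,G-M[:,2]*.11,M)
```

```text
[ 0.44210755 -0.24258513  0.15611842] 0.08548137041288412 [ 0.15484698 -0.58371686 -0.6051475 ]
[320 212]
[  37   39   65   62 3946]
[[287. 181.]
 [351. 181.]
 [351. 242.]
 [287. 242.]]
[ 0.44489274 -0.24498059  0.08      ] [0.04304237 0.04432655 0.04537559 0.0443252 ] [61.20046157 62.74312502 61.20052988 59.72684209]
shift [-6.79  0.03  4.23] turn [ 0.  45.4 -0.2]
```

View pics/w3.png

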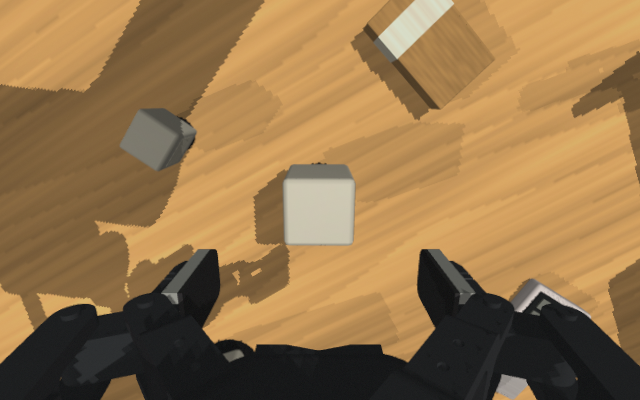

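The wrist view shows the jar free and standing on its lid, top face (287–351, 181–242), measured at (0.445,-0.245), 61° as expected. The carton is clear at upper right.

Request:
servo_tool(deltas=[[1,[-1.4,0,-0.5],[0,7,0]],[1,[-2.8,0,-0.5],[0,14,0]],[1,[-4.2,0,0],[0,21,0]],[1,[-5.6,0,1],[0,28,0]],[1,[-6.2,0,2],[0,35,0]]])

```text
clock: 6.07
ee_pos: [0.4958, -0.2718, 0.1311]
ee_rot: [0.237, 0.923, 0.075, -0.294]
wrist_force: [0.1, -1.0, 0.0]
width: 0.0855
```

Request:
servo_tool(deltas=[[1,[0,0,0],[0,7,0]],[1,[0,0,0],[0,10.4,0]],[1,[0,0,0],[0,10.4,0]],[1,[0,0,0],[0,10.4,0]]])

```text
clock: 6.4
ee_pos: [0.4939, -0.2707, 0.1299]
ee_rot: [0.229, 0.893, 0.097, -0.376]
wrist_force: [-0.3, -0.6, 0.2]
width: 0.0853
```

Run:
```python
from h import *
from bench import env
s=env.get_state();print(s["ee_pos"],s["q"].round(2),s["wrist_force"])
delta(s,[.445,-.245,.05],toolR(61.4,45),off=.015)
```

```text
[ 0.49392694 -0.27069887  0.1298534 ] [-0.59  0.78  1.13 -0.07  2.02 -1.66] [-0.32602846 -0.5708398   0.16658361]
shift [-1.88 -0.11 11.03] turn [ 0.2 -0.7 -0.1]
```

Request:
servo_tool(deltas=[[1,[-1.9,-0.1,2],[0,-0.7,0]],[1,[-1.9,-0.1,5],[0,-0.7,0]],[1,[-1.9,-0.1,8],[0,-0.7,0]],[1,[-1.9,-0.1,11],[0,-0.7,0]],[1,[-1.9,-0.1,11.6],[0,-0.7,0]]])

```text
clock: 6.82
ee_pos: [0.4287, -0.2355, 0.0381]
ee_rot: [0.23, 0.895, 0.096, -0.371]
wrist_force: [-0.5, 0.5, 0.0]
width: 0.0853
```

Request:
servo_tool(deltas=[[0,[0,0,0],[0,0,0]],[-0.5,[0,0,0],[0,0,0]],[-0.5,[0,0,0],[0,0,0]],[-0.5,[0,0,0],[0,0,0]],[-0.5,[0,0,0],[0,0,0]]], force=60)

```text
clock: 7.23
ee_pos: [0.4351, -0.2396, 0.0398]
ee_rot: [0.23, 0.897, 0.094, -0.367]
wrist_force: [3.3, -0.7, 6.8]
width: 0.0494
```

Run:
```python
from h import *
from bench import env
s=env.get_state();print(s["ee_pos"],s["width"],s["wrist_force"])
z=R.from_quat(s["ee_rot"]).as_matrix()[:,2];print("grasp",s["ee_pos"]-.021*z)
delta(s,[.445,-.245,.05],toolR(61.4,45),off=.021)
G=np.array([.43,-.236,.065]);delta(s,G,toolR(61.4,-45),off=.021)
```

```text
[ 0.43513184 -0.23955101  0.03979217] 0.049436578791031485 [ 3.3415439  -0.68936534  6.80481272]
grasp [ 0.44802704 -0.2466386   0.05477482]
shift [-0.07 -0.01  0.58] turn [ 0.1  0.5 -0.2]
shift [ 0.11  0.07 -1.34] turn [ -0.  -89.5  -0.2]
```

Request:
servo_tool(deltas=[[-0.5,[2,0,-2],[0,0,0]],[-0.5,[4,0,-4],[0,0,0]],[-0.5,[5,0,-5],[0,-7,0]],[-0.5,[5,0,-5],[0,-14,0]],[-0.5,[5,0,-5],[0,-21,0]]])

```text
clock: 7.65
ee_pos: [0.4358, -0.2403, 0.1098]
ee_rot: [0.244, 0.949, 0.049, -0.194]
wrist_force: [0.2, 0.1, -2.6]
width: 0.0493
```

Request:
servo_tool(deltas=[[-0.5,[0,0,0],[0,-7,0]],[-0.5,[0,0,0],[0,-14,0]],[-0.5,[0,0,0],[0,-21,0]],[-0.5,[0,0,0],[0,-28,0]],[-0.5,[0,0,0],[0,-35,0]]])

```text
clock: 8.07
ee_pos: [0.4339, -0.2391, 0.1106]
ee_rot: [0.247, 0.964, -0.026, 0.099]
wrist_force: [0.6, 0.1, -2.9]
width: 0.0492
```

Request:
servo_tool(deltas=[[-0.5,[0,0,0],[0,-7,0]],[-0.5,[0,0,0],[0,-14,0]],[-0.5,[0,0,0],[0,-21,0]],[-0.5,[0,0,0],[0,-28,0]],[-0.5,[0,0,0],[0,-34,0]]])

```text
clock: 8.48
ee_pos: [0.4423, -0.2293, 0.1181]
ee_rot: [0.233, 0.925, -0.063, 0.293]
wrist_force: [0.4, 1.0, -1.3]
width: 0.0491
```

Run:
```python
from h import *
from bench import env
env.grab_frame("side")
s=env.get_state();print(s["ee_pos"],s["width"],s["wrist_force"],s["q"].round(2))
z=R.from_quat(s["ee_rot"]).as_matrix()[:,2];print("grasp",s["ee_pos"]-.021*z,"lean",np.degrees(np.arcsin(np.hypot(*z[:2]))))
G=np.array([.44,-.2425,.035]);delta(s,G,toolR(61.4,-45),off=.021)
cv2.imwrite("pics/s4.png",cv2.resize(env.grab_frame("side")[80:260,260:500,::-1],(800,600)))
```

```text
[ 0.4417258  -0.22822172  0.11837925] 0.049580954461331345 [-1.25902221  1.78937765 -2.76282214] [-0.73  0.06  2.33  0.77  0.23 -2.52]
grasp [ 0.43094258 -0.22290876  0.13559826] lean 34.91988940459623
shift [ 3.96 -1.56  9.18] turn [  1.3 -10.1  -0.2]
```

View pics/s4.png

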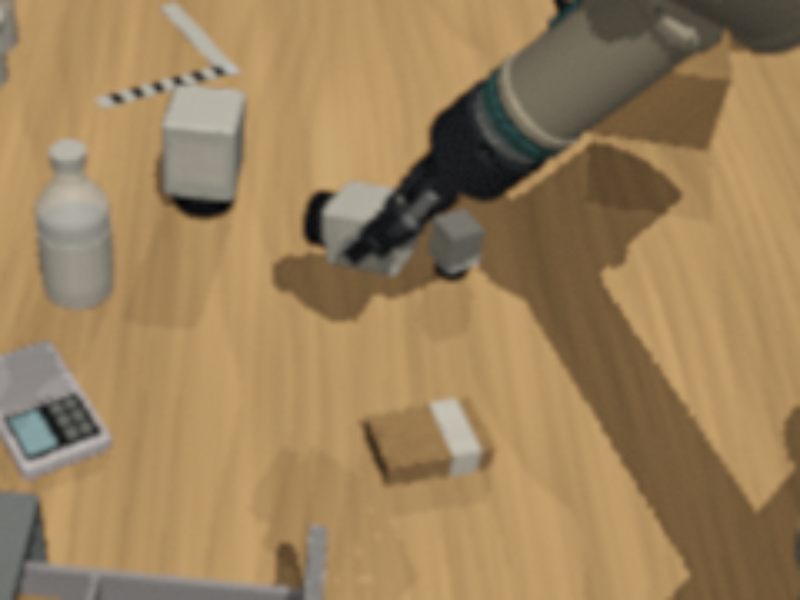

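The side view shows the jar held with its lid pointing away (320,220), body at (375,230). The wrist is running into its range (q5=0.23, q4 turning), so the arm can't lean this way. I'll go back to vertical, turn the tool 90°, and do the tilting sideways, where q4 does the work.

Request:
servo_tool(deltas=[[-0.5,[0,0,0],[0,7,0]],[-0.5,[0,0,0],[0,14,0]],[-0.5,[0,0,0],[0,21,0]],[-0.5,[0,0,0],[0,28,0]],[-0.5,[0,0,0],[0,35,0]]])

```text
clock: 9.0
ee_pos: [0.4422, -0.2328, 0.1205]
ee_rot: [0.241, 0.968, -0.008, 0.066]
wrist_force: [2.1, -0.7, -2.5]
width: 0.0494
```

Run:
```python
from h import *
from bench import env
env.grab_frame("side")
s=env.get_state();print(s["ee_pos"],s["width"],s["q"].round(2))
delta(s,[.47,-.21,.15],toolR(61,0),off=.021)
delta(s,[.47,-.21,.15],toolR(-30,0),off=.021)
```

```text
[ 0.44823148 -0.23621867  0.12154804] 0.04946916649178655 [-0.65  0.2   1.92  0.05  0.89 -1.76]
shift [-0.78  3.35 -0.59] turn [1.  7.7 1. ]
shift [-0.78  3.35 -0.59] turn [ 7.   5.2 91.9]
```

Request:
servo_tool(deltas=[[-0.5,[-0.4,1.5,-0.3],[0,5,0]],[-0.5,[-0.8,3.3,-0.6],[1,7.7,1]],[-0.5,[-0.8,3.3,-0.6],[1,7.7,1]]])

```text
clock: 9.3
ee_pos: [0.4697, -0.2055, 0.1271]
ee_rot: [0.249, 0.968, 0.002, 0.005]
wrist_force: [1.9, -0.3, -1.7]
width: 0.0495
```

Request:
servo_tool(deltas=[[-0.5,[0,0,0],[0,0,7]],[-0.5,[0,0,0],[0,0,14]],[-0.5,[0,0,0],[0,0,21]],[-0.5,[0,0,0],[0,0,28]],[-0.5,[0,0,0],[0,0,35]]])

```text
clock: 9.72
ee_pos: [0.4643, -0.2054, 0.1262]
ee_rot: [0.532, 0.847, 0.002, 0.002]
wrist_force: [0.7, 0.7, -1.5]
width: 0.0494
```

Request:
servo_tool(deltas=[[-0.5,[0,0,0],[0,0,7]],[-0.5,[0,0,0],[0,0,14]],[-0.5,[0,0,0],[0,0,21]],[-0.5,[0,0,0],[0,0,28]],[-0.5,[0,0,0],[0,0,35]]])

```text
clock: 10.13
ee_pos: [0.4643, -0.2055, 0.1263]
ee_rot: [0.762, 0.648, 0.003, 0.001]
wrist_force: [0.7, 0.6, -2.4]
width: 0.049
```

Request:
servo_tool(deltas=[[-0.5,[0,0,0],[0,0,7]],[-0.5,[0,0,0],[0,0,14]],[-0.5,[0,0,0],[0,0,21]],[-0.5,[0,0,0],[0,0,21]],[-0.5,[0,0,0],[0,0,21]]])

```text
clock: 10.55
ee_pos: [0.4645, -0.205, 0.1264]
ee_rot: [0.865, 0.502, 0.004, 0.0]
wrist_force: [-0.7, 0.8, -2.1]
width: 0.0496
```

Request:
servo_tool(deltas=[[-0.5,[0,0,0],[0,-7,0]],[-0.5,[0,0,0],[0,-14,0]],[-0.5,[0,0,0],[0,-21,0]],[-0.5,[0,0,0],[0,-28,0]],[-0.5,[0,0,0],[0,-35,0]]])

```text
clock: 10.97
ee_pos: [0.4665, -0.2045, 0.1277]
ee_rot: [0.825, 0.479, -0.257, 0.153]
wrist_force: [-0.9, -0.5, -4.7]
width: 0.0495
```

Run:
```python
from h import *
from bench import env
env.grab_frame("side")
s=env.get_state();print(s["ee_pos"],s["width"],s["q"].round(2))
delta(s,[.47,-.21,.03],toolR(-30,-45),off=.021)
```

```text
[ 0.46739114 -0.20117235  0.12374708] 0.04983179958781174 [-0.16  0.42  1.76 -0.6   1.26  0.63]
shift [ 4.47  0.63 10.12] turn [  0.5 -10.1   0.4]
```

Request:
servo_tool(deltas=[[-0.5,[0.5,0.6,0],[0.5,-7,0.4]],[-0.5,[1,0.6,2],[0.5,-10,0.4]],[-0.5,[2.5,0.6,5],[0.5,-10,0.4]],[-0.5,[3.5,0.6,8],[0.5,-10,0.4]],[-0.5,[4.3,0.6,9.7],[0.5,-10,0.4]]])

```text
clock: 11.43
ee_pos: [0.4597, -0.2243, 0.0189]
ee_rot: [0.803, 0.461, -0.329, 0.186]
wrist_force: [-0.7, -0.6, -2.6]
width: 0.0493
```

Request:
servo_tool(deltas=[[-0.5,[0,0,0],[0,0,0]],[-0.5,[0,0,0],[0,0,0]]])

```text
clock: 11.6
ee_pos: [0.4604, -0.225, 0.0218]
ee_rot: [0.803, 0.46, -0.329, 0.188]
wrist_force: [-0.0, 0.2, -2.1]
width: 0.0496
```

Run:
```python
from h import *
from bench import env
s=env.get_state();print(s["ee_pos"],s["width"],s["q"].round(2),s["wrist_force"])
z=R.from_quat(s["ee_rot"]).as_matrix();print("grasp",s["ee_pos"]-.021*z[:,2], "y",z[:,1])
delta(s,[.47,-.21,.0284],toolR(-30,-45),off=.021)
a=env.grab_frame("side")[:,:,::-1];b=env.grab_frame("scene")[:,:,::-1]
cv2.imwrite("pics/s5.png",np.hstack([cv2.resize(a[100:220,300:420],(400,400),interpolation=2),cv2.resize(b[70:190,250:370],(400,400),interpolation=2)]))
```

```text
[ 0.46040583 -0.22495044  0.02176182] 0.04960273818920247 [-0.13  0.63  1.84 -0.77  1.18  0.89] [-0.02665758  0.18051039 -2.09973333]
grasp [ 0.46788359 -0.21226682  0.03673542] y [ 0.86226851 -0.50644881 -0.00161861]
shift [0.78 0.08 0.38] turn [-0.4 -0.5 -0.2]
```

View pics/s5.png

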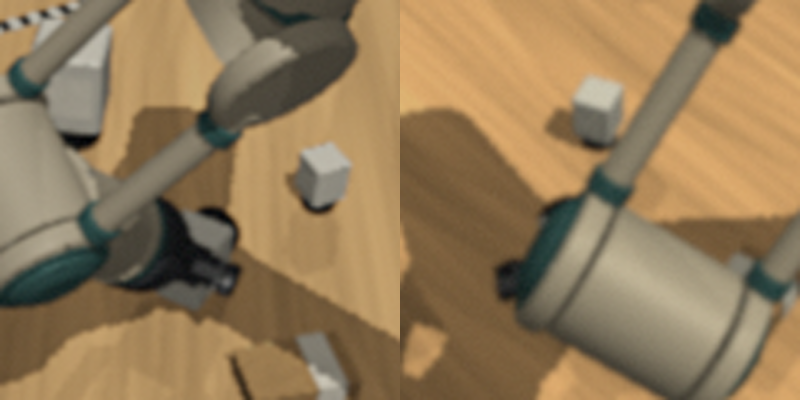

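The side crop shows the jar lying in the grip, lid towards the small jar (215,225), just above the bench; the carton at (280,370) is untouched. Next I lower it the last few mm.

Request:
servo_tool(deltas=[[-0.5,[0.15,0,0.15],[0,0,0]],[-0.5,[0.3,0,0.3],[0,0,0]],[-0.5,[0.4,0,0.4],[0,0,0]],[-0.5,[0.4,0,0.4],[0,0,0]]])

```text
clock: 12.03
ee_pos: [0.461, -0.2243, 0.0169]
ee_rot: [0.803, 0.459, -0.328, 0.189]
wrist_force: [0.0, -0.4, -2.4]
width: 0.0493
```

Request:
servo_tool(deltas=[[-0.5,[0.1,0,0.1],[0,0,0]],[-0.5,[0.2,0,0.2],[0,0,0]],[-0.5,[0.2,0,0.2],[0,0,0]]])

```text
clock: 12.28
ee_pos: [0.4607, -0.2244, 0.0135]
ee_rot: [0.803, 0.46, -0.329, 0.188]
wrist_force: [-0.2, 1.0, -2.5]
width: 0.0497
```

Request:
servo_tool(deltas=[[-0.5,[0.1,0,0.1],[0,0,0]],[-0.5,[0.2,0,0.2],[0,0,0]],[-0.5,[0.2,0,0.2],[0,0,0]]])

```text
clock: 12.53
ee_pos: [0.4608, -0.2245, 0.0125]
ee_rot: [0.803, 0.459, -0.33, 0.189]
wrist_force: [0.6, 4.2, 6.4]
width: 0.0492
```

Request:
servo_tool(deltas=[[-0.5,[0.1,0,0.1],[0,0,0]],[-0.5,[0.2,0,0.2],[0,0,0]],[-0.5,[0.2,0,0.2],[0,0,0]]])

```text
clock: 12.78
ee_pos: [0.4609, -0.2244, 0.0122]
ee_rot: [0.803, 0.458, -0.331, 0.191]
wrist_force: [1.7, 12.5, 19.9]
width: 0.0495
```

Request:
servo_tool(deltas=[[-0.5,[-0.2,0,-0.2],[0,0,0]],[-0.5,[-0.25,0,-0.25],[0,0,0]],[0,[-0.25,0,-0.25],[0,0,0]],[1,[-0.25,0,-0.25],[0,0,0]],[1,[-0.25,0,-0.25],[0,0,0]]])

```text
clock: 13.2
ee_pos: [0.4606, -0.2248, 0.0115]
ee_rot: [0.803, 0.459, -0.329, 0.189]
wrist_force: [-0.8, -0.2, 0.7]
width: 0.072
```

Request:
servo_tool(deltas=[[1,[0,0,0],[0,0,0]],[1,[0,0,-3],[0,0,0]],[1,[0,0,-6],[0,0,0]],[1,[0,0,-9],[0,0,0]],[1,[0,0,-12],[0,7,0]]])

```text
clock: 13.62
ee_pos: [0.5037, -0.1487, 0.0934]
ee_rot: [0.82, 0.473, -0.281, 0.157]
wrist_force: [0.2, 1.0, -1.3]
width: 0.085
```

Request:
servo_tool(deltas=[[1,[0,0,-1],[0,7,0]],[1,[0,0,-1],[0,14,0]],[1,[0,0,-1],[0,21,0]],[1,[0,0,-1],[0,28,0]],[1,[0,0,-1],[0,35,0]]])

```text
clock: 14.03
ee_pos: [0.5069, -0.1467, 0.1062]
ee_rot: [0.868, 0.497, -0.016, 0.011]
wrist_force: [-1.2, 0.6, -0.8]
width: 0.0853
```

Run:
```python
from h import *
from bench import env
env.grab_frame("scene");env.grab_frame("scene")
c=env.camera_params("wrist");s=env.get_state();print(s["ee_pos"],s["width"],s["q"].round(2))
im=env.grab_frame("wrist");cv2.imwrite("pics/w6.png",im[:,:,::-1])
print(proj(c,[[.4658,-.2158,.05]]))
delta(s,[.4628,-.221,.15],toolR(-30.5,0),off=.021)
```

```text
[ 0.50440296 -0.15019032  0.10581419] 0.08514155482119101 [-0.39  0.31  1.79 -0.05  1.04  0.17]
[[319.95215526 313.1256631 ]]
shift [-8.31  0.07 -1.95] turn [ 0.1  2.5 -0.4]
```

View pics/w6.png

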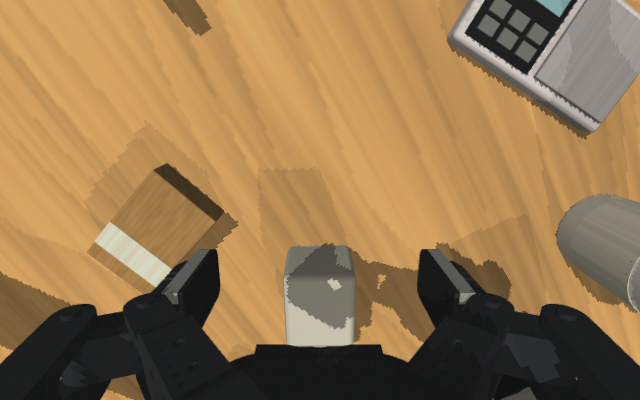

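The wrist view shows the jar lying flat between the fingers, base end facing me, body at (285–355, 247–345), where I expected it. The carton, scale and bottle are undisturbed.

Request:
servo_tool(deltas=[[1,[-2,0,-0.5],[0,7,0]],[1,[-5,0,-1],[0,14,0]],[1,[-8,0,-1],[0,21,0]],[1,[-11,0,0],[0,28,0]],[1,[-13,0,1],[0,35,0]]])

```text
clock: 14.6
ee_pos: [0.441, -0.2604, 0.1019]
ee_rot: [0.837, 0.481, 0.226, -0.127]
wrist_force: [0.4, -0.6, -1.4]
width: 0.0851
```

Request:
servo_tool(deltas=[[1,[0,0,0],[0,7,0]],[1,[0,0,0],[0,12.5,0]],[1,[0,0,0],[0,12.5,0]],[1,[0,0,0],[0,12.5,0]]])

```text
clock: 14.93
ee_pos: [0.44, -0.2584, 0.0991]
ee_rot: [0.81, 0.462, 0.313, -0.182]
wrist_force: [-0.7, 0.2, 0.1]
width: 0.0857
```

Run:
```python
from h import *
from bench import env
env.grab_frame("scene")
s=env.get_state();print(s["ee_pos"],s["q"].round(2))
delta(s,[.4628,-.221,.027],toolR(-30.5,45),off=.022)
```

```text
[ 0.44054735 -0.25765734  0.10012513] [-1.1   0.48  1.82  0.62  1.35 -0.87]
shift [-1.66  0.11 10.49] turn [-0.3  2.6 -0. ]
```

Request:
servo_tool(deltas=[[1,[-1.4,0.1,2],[0,2.6,0]],[1,[-1.4,0.1,5],[0,2.6,0]],[1,[-1.4,0.1,8],[0,2.6,0]],[1,[-1.4,0.1,10],[0,2.6,0]],[1,[-1.4,0.1,10.2],[0,2.6,0]]])

```text
clock: 15.4
ee_pos: [0.4709, -0.2033, 0.0155]
ee_rot: [0.8, 0.461, 0.331, -0.193]
wrist_force: [-0.8, 0.4, 0.3]
width: 0.0855
```

Request:
servo_tool(deltas=[[0,[0,0,0],[0,0,0]],[-0.5,[0,0,0],[0,0,0]],[-0.5,[0,0,0],[0,0,0]],[-0.5,[0,0,0],[0,0,0]],[-0.5,[0,0,0],[0,0,0]]], force=60)

```text
clock: 15.82
ee_pos: [0.4713, -0.2098, 0.0176]
ee_rot: [0.802, 0.459, 0.333, -0.189]
wrist_force: [-0.2, -0.5, 7.2]
width: 0.0494
```

Run:
```python
from h import *
from bench import env
s=env.get_state();print(s["ee_pos"],s["width"],s["wrist_force"])
z=R.from_quat(s["ee_rot"]).as_matrix();print("grasp",s["ee_pos"]-.021*z[:,2],"lean",np.degrees(np.arccos(-z[2,2])),z[:,1])
```

```text
[ 0.47134919 -0.20981026  0.01764104] 0.049415873857668643 [-0.17836288 -0.52354026  7.15034039]
grasp [ 0.46378431 -0.2226015   0.03247871] lean 45.04461069567344 [ 0.86188996 -0.50709025  0.00227682]
```

Request:
servo_tool(deltas=[[-0.5,[2,0,-2],[0,0,0]],[-0.5,[4,0,-4],[0,0,0]],[-0.5,[5,0,-5],[0,-7,0]],[-0.5,[5,0,-5],[0,-14,0]],[-0.5,[5,0,-5],[0,-21,0]]])

```text
clock: 16.23
ee_pos: [0.471, -0.2121, 0.0884]
ee_rot: [0.85, 0.485, 0.179, -0.099]
wrist_force: [-0.6, 0.9, -5.0]
width: 0.0492
```

Request:
servo_tool(deltas=[[-0.5,[0,0,0],[0,-7,0]],[-0.5,[0,0,0],[0,-14,0]],[-0.5,[0,0,0],[0,-21,0]],[-0.5,[0,0,0],[0,-28,0]],[-0.5,[0,0,0],[0,-35,0]]])

```text
clock: 16.65
ee_pos: [0.4714, -0.2098, 0.0886]
ee_rot: [0.864, 0.493, -0.084, 0.051]
wrist_force: [-1.0, 0.8, -4.8]
width: 0.0491
```

Request:
servo_tool(deltas=[[-0.5,[0,0,0],[0,-7,0]],[-0.5,[0,0,0],[0,-14,0]],[-0.5,[0,0,0],[0,-21,0]],[-0.5,[0,0,0],[0,-28,0]],[-0.5,[0,0,0],[0,-34,0]]])

```text
clock: 17.07
ee_pos: [0.4721, -0.2083, 0.087]
ee_rot: [0.802, 0.458, -0.332, 0.192]
wrist_force: [-0.6, -0.9, -3.7]
width: 0.0494
```

Run:
```python
from h import *
from bench import env
env.grab_frame("scene")
s=env.get_state();print(s["ee_pos"],s["q"].round(2),s["width"],s["wrist_force"])
z=R.from_quat(s["ee_rot"]).as_matrix();print("lean",np.degrees(np.arccos(-z[2,2])))
delta(s,[.4638,-.215,.040],toolR(-30.5,-45),off=.021)
```

```text
[ 0.47234529 -0.20614023  0.08301899] [-0.09  0.56  1.76 -0.73  1.31  0.81] 0.04925955464821909 [ 1.5174186   3.10730768 -6.05672635]
lean 45.24200971902228
shift [ 2.22 -0.28  5.98] turn [0.1 0.2 0.3]
```

Request:
servo_tool(deltas=[[-0.5,[1,0,1],[0,0.2,0]],[-0.5,[2,0,2],[0,0.2,0]],[-0.5,[3,0,3],[0,0.2,0]],[-0.5,[3.7,0,3.7],[0,0.2,0]],[-0.5,[3.7,0,3.7],[0,0.2,0]]])

```text
clock: 17.53
ee_pos: [0.4691, -0.2097, 0.0326]
ee_rot: [0.803, 0.459, -0.331, 0.187]
wrist_force: [-0.1, -0.6, -2.3]
width: 0.0492
```

Request:
servo_tool(deltas=[[-0.5,[0.1,0,0.1],[0,0,0]],[-0.5,[0.2,0,0.2],[0,0,0]],[-0.5,[0.3,0,0.3],[0,0,0]],[-0.5,[0.3,0,0.3],[0,0,0]]])

```text
clock: 17.87
ee_pos: [0.4711, -0.2091, 0.0307]
ee_rot: [0.803, 0.459, -0.33, 0.189]
wrist_force: [1.0, 0.5, -3.0]
width: 0.0489
```

Request:
servo_tool(deltas=[[-0.5,[0.1,0,0.1],[0,0,0]],[-0.5,[0.2,0,0.2],[0,0,0]],[-0.5,[0.2,0,0.2],[0,0,0]]])

```text
clock: 18.12
ee_pos: [0.471, -0.2089, 0.0274]
ee_rot: [0.803, 0.459, -0.33, 0.189]
wrist_force: [-0.2, -0.1, -2.7]
width: 0.049
```

Request:
servo_tool(deltas=[[-0.5,[0.1,0,0.1],[0,0,0]],[-0.5,[0.2,0,0.2],[0,0,0]],[-0.5,[0.2,0,0.2],[0,0,0]]])

```text
clock: 18.37
ee_pos: [0.4708, -0.2089, 0.0244]
ee_rot: [0.803, 0.459, -0.331, 0.189]
wrist_force: [-0.5, -1.0, -2.6]
width: 0.0495
```

Request:
servo_tool(deltas=[[-0.5,[0.1,0,0.1],[0,0,0]],[-0.5,[0.15,0,0.15],[0,0,0]],[-0.5,[0.15,0,0.15],[0,0,0]]])

```text
clock: 18.62
ee_pos: [0.471, -0.209, 0.0234]
ee_rot: [0.802, 0.459, -0.331, 0.19]
wrist_force: [1.1, 4.1, 4.8]
width: 0.0494
```

Request:
servo_tool(deltas=[[-0.5,[-0.1,0,-0.1],[0,0,0]],[-0.2,[-0.1,0,-0.1],[0,0,0]],[0.2,[-0.1,0,-0.1],[0,0,0]],[1,[-0.1,0,-0.1],[0,0,0]],[1,[-0.1,0,-0.1],[0,0,0]]])

```text
clock: 19.03
ee_pos: [0.4708, -0.2092, 0.0241]
ee_rot: [0.802, 0.459, -0.331, 0.189]
wrist_force: [-0.1, -0.3, 0.1]
width: 0.0736
```

Request:
servo_tool(deltas=[[1,[0,0,0],[0,0,0]],[1,[0,0,-3],[0,0,0]],[1,[0,0,-7],[0,0,0]],[1,[0,0,-11],[0,0,0]],[1,[0,0,-13],[0,7,0]]])

```text
clock: 19.45
ee_pos: [0.5205, -0.1254, 0.1149]
ee_rot: [0.82, 0.473, -0.28, 0.16]
wrist_force: [0.4, -0.8, -1.1]
width: 0.0854
```

Request:
servo_tool(deltas=[[1,[0,0,-1],[0,7,0]],[1,[-2,0,-3],[0,14,0]],[1,[-3,0,-4],[0,21,0]],[1,[-4,0,-5],[0,28,0]],[1,[-4,0,-5],[0,35,0]]])

```text
clock: 19.87
ee_pos: [0.5189, -0.1316, 0.185]
ee_rot: [0.867, 0.497, -0.016, 0.015]
wrist_force: [0.9, -0.0, -0.2]
width: 0.0851
```

Run:
```python
from h import *
from bench import env
env.grab_frame("scene");env.grab_frame("scene")
c=env.camera_params("wrist");s=env.get_state();print(s["ee_pos"],s["width"],s["q"].round(2))
im=env.grab_frame("wrist");cv2.imwrite("pics/w7.png",im[:,:,::-1])
print(proj(c,[[.4747,-.2026,.08]]))
delta(s,[.4747,-.2026,.038],toolR(-30.5,0),off=.022)
```

```text
[ 0.51528977 -0.13458645  0.18252103] 0.08520630572777334 [-0.35  0.25  1.67 -0.05  1.23  0.2 ]
[[318.63885868 280.29613251]]
shift [-7.12 -0.06 17.01] turn [ 0.2  2.7 -0.3]
```

View pics/w7.png

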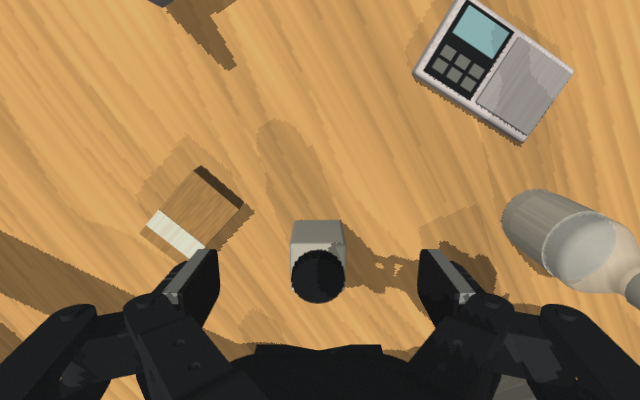

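The wrist view shows the jar standing lid up, lid centre (318,276) against a predicted (319,280). The carton, scale and bottle have not moved.

Request:
servo_tool(deltas=[[1,[-3,0,0],[0,2.7,0]],[1,[-6.8,0,0],[0,2.7,0]],[1,[-6.8,0,1],[0,2.7,0]],[1,[-6.8,0,4],[0,2.7,0]],[1,[-6.8,0,6],[0,2.7,0]]])

```text
clock: 20.43
ee_pos: [0.4803, -0.191, 0.1214]
ee_rot: [0.868, 0.497, -0.002, -0.001]
wrist_force: [-0.1, -0.0, -0.5]
width: 0.0852
```

Request:
servo_tool(deltas=[[1,[0,0,1],[0,0,0]],[1,[0,0,1],[0,0,0]],[1,[0,0,1],[0,0,0]]])

```text
clock: 20.68
ee_pos: [0.4812, -0.1908, 0.1128]
ee_rot: [0.867, 0.497, -0.001, -0.001]
wrist_force: [0.6, -0.5, 0.3]
width: 0.0853
```

Run:
```python
from h import *
from bench import env
c=env.camera_params("wrist");s=env.get_state();print(s["ee_pos"])
delta(s,[.4755,-.201,.038],toolR(-30.5,0),off=.022)
```

```text
[ 0.48115337 -0.19083878  0.11284617]
shift [-1.15  0.05  9.69] turn [-0.1  0.1  0.2]
```

Request:
servo_tool(deltas=[[1,[-1.1,0,1.5],[0,0,0]],[1,[-1.1,0,4],[0,0,0]],[1,[-1.1,0,7],[0,0,0]],[1,[-1.1,0,9],[0,0,0]],[1,[-1.1,0,9.4],[0,0,0]]])

```text
clock: 21.1
ee_pos: [0.4744, -0.2004, 0.0178]
ee_rot: [0.868, 0.497, -0.002, -0.001]
wrist_force: [-1.2, 0.1, 0.2]
width: 0.0851
```

Request:
servo_tool(deltas=[[0,[0,0,0],[0,0,0]],[-0.5,[0,0,0],[0,0,0]],[-0.5,[0,0,0],[0,0,0]],[-0.5,[0,0,0],[0,0,0]],[-0.5,[0,0,0],[0,0,0]]], force=60)

```text
clock: 21.52
ee_pos: [0.4767, -0.2021, 0.0216]
ee_rot: [0.868, 0.497, 0.001, 0.002]
wrist_force: [-0.0, 0.0, 6.9]
width: 0.0492
```

Request:
servo_tool(deltas=[[-0.5,[0,0,-3],[0,0,0]],[-0.5,[0,0,-7],[0,0,0]],[-0.5,[0,0,-11],[0,0,0]],[-0.5,[0,0,-15],[0,0,0]],[-0.5,[0,0,-17],[0,0,0]]])

```text
clock: 21.93
ee_pos: [0.4772, -0.2024, 0.1953]
ee_rot: [0.868, 0.497, 0.002, 0.004]
wrist_force: [1.2, -0.2, -2.5]
width: 0.0497
```

Run:
```python
from h import *
from bench import env
env.grab_frame("scene")
s=env.get_state();print(s["ee_pos"],s["width"],s["wrist_force"])
delta(s,[.56,.135,.2],toolR(-5,0),off=.021)
```

```text
[ 0.47873902 -0.20333965  0.19770839] 0.04950883033502131 [ 2.06658343 -0.3189656   0.64503994]
shift [ 33.29 -10.16   1.69] turn [  0.8   0.2 -25.4]
```

Request:
servo_tool(deltas=[[-0.5,[3.3,-1,0],[0,0,0]],[-0.5,[6.6,-2,0],[0,0,0]],[-0.5,[10,-3,0],[0,0,0]],[-0.5,[13.3,-4,0],[0,0,0]],[-0.5,[16.6,-5,0],[0,0,0]]])

```text
clock: 22.4
ee_pos: [0.5158, -0.0314, 0.189]
ee_rot: [0.868, 0.496, -0.001, 0.0]
wrist_force: [0.9, -0.0, -2.8]
width: 0.0495
```

Request:
servo_tool(deltas=[[-0.5,[3.3,-1,0],[0,0,-5]],[-0.5,[6.6,-2,0],[0,0,-10]],[-0.5,[10,-3,0],[0,0,-15]],[-0.5,[13.3,-4,0],[0,0,-20]],[-0.5,[16.6,-5,0],[0,0,-25.4]]])

```text
clock: 22.82
ee_pos: [0.5568, 0.1372, 0.1886]
ee_rot: [0.736, 0.677, -0.001, -0.0]
wrist_force: [0.2, 0.4, -1.8]
width: 0.0491
```

Request:
servo_tool(deltas=[[-0.5,[0,0,0],[0,0,0]],[-0.5,[0,0,0],[0,0,0]],[-0.5,[0,0,0],[0,0,0]],[-0.5,[0,0,0],[0,0,0]]])

```text
clock: 23.15
ee_pos: [0.5567, 0.1345, 0.1889]
ee_rot: [0.738, 0.675, -0.001, 0.0]
wrist_force: [0.3, 0.2, -2.0]
width: 0.0494
```

Run:
```python
from h import *
from bench import env
c=env.camera_params("wrist");s=env.get_state();print(s["ee_pos"],s["width"],s["wrist_force"])
w=env.grab_frame("wrist")[:,:,::-1];b=env.grab_frame("side")[:,:,::-1];np.save("c.npy",c,allow_pickle=True);cv2.imwrite("pics/w8raw.png",w)
delta(s,[.56,.135,.2],toolR(-5,0),off=.021)
cv2.imwrite("pics/w8.png",np.hstack([w[:,60:560],cv2.resize(b[210:390,235:370],(300,400))]))
```

```text
[0.55671072 0.13450876 0.18887256] 0.04938343116660682 [ 0.26433459  0.20969814 -1.98302363]
shift [0.08 0.32 0.99] turn [-0.1  0.1 -0.1]
```

View pics/w8.png

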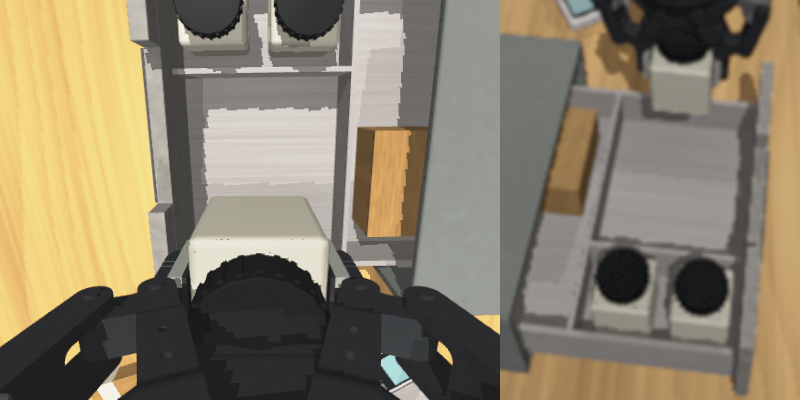

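The wrist view shows the jar lid up over the compartment. The divider's top edge runs from full-frame (233,71) to (412,67) and the rear wall's top edge from (412,67) to (403,262); the panel is at left. The side view agrees.

Run:
```python
from h import *
c=np.load("c.npy",allow_pickle=True).item()
P=plane(c,[(233,72),(408,67),(400,262)],.059);print(P)
x=(P[1]-P[0])[:2];print(np.linalg.norm(x),np.degrees(np.arctan2(x[1],x[0])),np.linalg.norm(P[2]-P[1]))
y=(P[1]-P[2])[:2];print(np.degrees(np.arctan2(y[1],y[0]))-90)
x/=np.linalg.norm(x);n=np.array([-x[1],x[0]])
print("bay",(P[0]+P[1])[:2]/2-n*.0825)
```

```text
[[0.497794   0.23193513 0.059     ]
 [0.63283339 0.22353033 0.059     ]
 [0.62243026 0.05919555 0.059     ]]
0.13530069025832533 -3.5614704102639707 0.16466373371425394
-3.622244254884876
bay [0.56018885 0.14539206]
```

Request:
servo_tool(deltas=[[-0.5,[0,0.3,2],[0,0,-1.4]],[-0.5,[0,0.3,4.5],[0,0,-1.4]],[-0.5,[0,0.3,7],[0,0,-1.4]],[-0.5,[0,0.3,9],[0,0,-1.4]],[-0.5,[0,0.3,10.5],[0,0,-1.4]]])

```text
clock: 23.67
ee_pos: [0.5592, 0.1338, 0.0825]
ee_rot: [0.73, 0.684, -0.002, -0.0]
wrist_force: [-0.1, -1.3, -2.4]
width: 0.0494
```

Request:
servo_tool(deltas=[[-0.5,[0,0,1.5],[0,0,0]],[-0.5,[0,0,2.5],[0,0,0]],[-0.5,[0,0,3.2],[0,0,0]],[-0.5,[0,0,3.7],[0,0,0]],[-0.5,[0,0,3.7],[0,0,0]]])

```text
clock: 24.08
ee_pos: [0.56, 0.1347, 0.0467]
ee_rot: [0.729, 0.684, -0.001, -0.0]
wrist_force: [-0.1, -1.0, -1.8]
width: 0.0493
```

Request:
servo_tool(deltas=[[-0.5,[0,0,0.2],[0,0,0]],[-0.5,[0,0,0.4],[0,0,0]],[-0.5,[0,0,0.5],[0,0,0]],[-0.5,[0,0,0.5],[0,0,0]]])

```text
clock: 24.42
ee_pos: [0.5604, 0.1352, 0.0425]
ee_rot: [0.729, 0.684, -0.0, 0.0]
wrist_force: [-0.5, -0.0, -3.3]
width: 0.0493
```

Request:
servo_tool(deltas=[[-0.5,[0,0,0.2],[0,0,0]],[-0.5,[0,0,0.4],[0,0,0]],[-0.5,[0,0,0.4],[0,0,0]],[-0.5,[0,0,0.4],[0,0,0]]])

```text
clock: 24.75
ee_pos: [0.5601, 0.1351, 0.0382]
ee_rot: [0.729, 0.684, -0.001, 0.0]
wrist_force: [1.0, 0.6, -1.4]
width: 0.0496
```

Request:
servo_tool(deltas=[[-0.5,[0,0,0.15],[0,0,0]],[-0.5,[0,0,0.3],[0,0,0]],[-0.5,[0,0,0.3],[0,0,0]]])

```text
clock: 25.0
ee_pos: [0.5608, 0.1351, 0.0356]
ee_rot: [0.729, 0.684, -0.0, 0.001]
wrist_force: [0.9, -0.2, 0.6]
width: 0.0494
```

Request:
servo_tool(deltas=[[-0.2,[0,0,0.1],[0,0,0]],[0.2,[0,0,0.1],[0,0,0]],[0.5,[0,0,0.1],[0,0,0]],[0.5,[0,0,0],[0,0,0]],[0.5,[0,0,0],[0,0,0]]])

```text
clock: 25.42
ee_pos: [0.5603, 0.1351, 0.0354]
ee_rot: [0.729, 0.684, -0.0, 0.0]
wrist_force: [0.3, -0.6, -0.3]
width: 0.0642
```

Request:
servo_tool(deltas=[[0.5,[0,0,0],[0,0,0]],[0.5,[0,0,0],[0,0,0]],[0.5,[0,0,-1],[0,0,0]],[0.5,[0,0,-3],[0,0,0]],[0.5,[0,0,-6],[0,0,0]]])

```text
clock: 25.83
ee_pos: [0.5583, 0.1349, 0.0941]
ee_rot: [0.729, 0.684, -0.003, -0.002]
wrist_force: [-0.1, 0.2, -0.6]
width: 0.0641
```

Request:
servo_tool(deltas=[[0.5,[0,0,-3],[0,0,0]],[0.5,[0,0,-7],[0,0,0]],[0.5,[0,0,-9],[0,0,0]],[-1,[0,0,-9],[0,0,0]],[-1,[0,0,-9],[0,0,0]]])

```text
clock: 26.25
ee_pos: [0.5611, 0.1353, 0.1873]
ee_rot: [0.729, 0.684, 0.001, 0.001]
wrist_force: [-0.3, 0.1, -1.0]
width: 0.0406
```

Run:
```python
from h import *
from bench import env
c=env.camera_params("wrist");s=env.get_state();print(s["clock"],s["ee_pos"],s["width"],s["wrist_force"],s["q"].round(2))
w=env.grab_frame("wrist");S,D=env.camera_params("scene"),env.camera_params("side")
cv2.imwrite("pics/w9.png",w[:,:,::-1])
# darkest blob near predicted lid
for n,cc,im in(("wrist",c,w),("side",D,env.grab_frame("side")),("scene",S,env.grab_frame("scene"))):
    p=proj(cc,[[.5605,.135,.094]])[0];print(n,p)
# push start: 50mm in front of panel, push dir -3.6deg
f=np.array([.4817,.1905]);x=np.array([.998,-.063])
delta(s,[*(f-.05*x),.20],toolR(86.4,0),off=0)
delta(s,[*(f-.05*x),.20],toolR(-3.6,0),off=0)
```

```text
26.25 [0.56105068 0.13533369 0.18729705] 0.040550880783268364 [-0.33482136  0.08442124 -0.96660698] [ 0.12  0.3   1.57 -0.    1.26  0.18]
wrist [318.75129695 199.6499736 ]
side [315.19451959 271.94187074]
scene [378.48821171 251.30596245]
shift [  5.   -13.26  -1.32] turn [  0.1   0.2 -90. ]
shift [  5.   -13.26  -1.32] turn [ 0.2  0.  -0. ]
```

Request:
servo_tool(deltas=[[-1,[1.5,-3.5,-1],[0,0,0]],[-1,[3,-7,-1],[0,0,0]],[-1,[4.5,-10.5,-1],[0,0,0]],[-1,[5,-13.3,-1],[0,0,0]],[-1,[5,-13.3,-1],[0,0,0]]])

```text
clock: 26.82
ee_pos: [0.4233, 0.1942, 0.1934]
ee_rot: [0.728, 0.685, -0.004, -0.003]
wrist_force: [0.7, -0.1, -0.5]
width: -0.0002
```

Request:
servo_tool(deltas=[[-1,[0,0,0],[0,0,0]],[-1,[0,0,3],[0,0,0]],[-1,[0,0,6],[0,0,0]],[-1,[0,0,9],[0,0,0]],[-1,[0,0,11],[0,0,0]]])

```text
clock: 27.23
ee_pos: [0.4305, 0.1926, 0.0822]
ee_rot: [0.729, 0.684, -0.002, -0.0]
wrist_force: [-0.5, 0.1, 0.7]
width: -0.0001
```

Run:
```python
from h import *
from bench import env
s=env.get_state();print(s["clock"],s["ee_pos"],s["width"],s["wrist_force"])
x=np.array([.998,-.063]);f=np.array([.4817,.1905])
print("ahead of tcp to panel",(f-s["ee_pos"][:2])@x)
delta(s,[*(f-.02*x),.065],toolR(-3.6,0),off=0)
for n in("side","scene"):
    im=env.grab_frame(n);cc=env.camera_params(n);p=proj(cc,[[.5605,.135,.094],[.5605,.135,.044]]);q=p[0].astype(int)
    r=im[q[1]-25:q[1]+25,q[0]-25:q[0]+25].max(2);m=(r<45).astype(np.uint8)
    k,l,st,ce=cv2.connectedComponentsWithStats(m);j=1+st[1:,4].argmax();uv=ce[j]+q-25;print(n,p[0],uv,st[j],plane(cc,[uv],.092))
```

```text
27.2333 [0.43049904 0.19258717 0.08220061] -0.00010726637927239825 [-0.54569449  0.06737917  0.66977378]
ahead of tcp to panel 0.05123004706699448
shift [0.12 3.13 1.71] turn [-0.2  0.1 -0.1]
side [315.19451959 271.94187074] [314.87261146 274.03503185] [ 15  19  20  19 314] [[0.56098164 0.1387571  0.092     ]]
scene [378.48821171 251.30596245] [377.73030303 253.36969697] [ 15  17  20  21 330] [[0.56409479 0.13665347 0.092     ]]
```

The jar's lid shows at its expected spot in both views, triangulating to about (0.562,0.138) at lid height, so it stands upright in the compartment. Now the push.

Request:
servo_tool(deltas=[[-1,[0,0,1.2],[0,0,0]],[-1,[0,0.8,1.5],[0,0,0]],[-1,[0,1.8,1.5],[0,0,0]],[-1,[0,2.6,1.5],[0,0,0]],[-1,[0,3.2,1.5],[0,0,0]]])

```text
clock: 27.75
ee_pos: [0.4658, 0.1916, 0.0714]
ee_rot: [0.729, 0.684, 0.001, 0.001]
wrist_force: [0.2, 0.4, 0.3]
width: -0.0001
```

Request:
servo_tool(deltas=[[-1,[0,0.7,0],[0,0,0]],[-1,[0,1.6,0],[0,0,0]],[-1,[0,2.8,0],[0,0,0]],[-1,[0,4,0],[0,0,0]],[-1,[0,5.2,0],[0,0,0]]])

```text
clock: 28.17
ee_pos: [0.5159, 0.1878, 0.0704]
ee_rot: [0.729, 0.684, -0.001, 0.001]
wrist_force: [-1.2, -1.2, 1.9]
width: -0.0002
```

Request:
servo_tool(deltas=[[-1,[0,1.2,0],[0,0,0]],[-1,[0,2.4,0],[0,0,0]],[-1,[0,3.6,0],[0,0,0]],[-1,[0,4.8,0],[0,0,0]],[-1,[0,6,0],[0,0,0]]])

```text
clock: 28.58
ee_pos: [0.5756, 0.184, 0.07]
ee_rot: [0.729, 0.684, -0.001, 0.0]
wrist_force: [-1.3, -1.0, 0.9]
width: 0.0
```

Run:
```python
from h import *
from bench import env
s=env.get_state();print(s["clock"],s["ee_pos"],s["wrist_force"],s["q"].round(2))
x=np.array([.998,-.063]);f=np.array([.4817,.1905])
print("tcp travel past panel start",(s["ee_pos"][:2]-f)@x,"lat",(s["ee_pos"][:2]-f)@[.063,.998])
im=env.grab_frame("scene");cv2.imwrite("pics/s10.png",im[:,:,::-1])
```

```text
28.5833 [0.57560097 0.18402355 0.07003423] [-1.30814032 -0.9620967   0.87505562] [ 0.2   0.45  1.67 -0.    1.03  0.26]
tcp travel past panel start 0.09412118142117777 lat -0.0005477348185406798
```

Request:
servo_tool(deltas=[[-1,[0,1,0],[0,0,0]],[-1,[0,2,0],[0,0,0]],[-1,[0,2.8,0],[0,0,0]],[-1,[0,3.4,0],[0,0,0]],[-1,[0,4,0],[0,0,0]]])

```text
clock: 29.05
ee_pos: [0.6148, 0.1818, 0.07]
ee_rot: [0.729, 0.684, -0.001, 0.0]
wrist_force: [-0.9, 0.3, 0.4]
width: 0.0002
```

Request:
servo_tool(deltas=[[-1,[0,0.4,0],[0,0,0]],[-1,[0,0.8,0],[0,0,0]],[-1,[0,1.2,0],[0,0,0]],[-1,[0,1.6,0],[0,0,0]],[-1,[0,2,0],[0,0,0]]])

```text
clock: 29.47
ee_pos: [0.6323, 0.1805, 0.07]
ee_rot: [0.729, 0.684, -0.002, -0.002]
wrist_force: [-11.1, 1.6, 8.1]
width: 0.0003
```

Request:
servo_tool(deltas=[[-1,[0,0.3,0],[0,0,0]],[-1,[0,0.6,0],[0,0,0]],[-1,[0,0.9,0],[0,0,0]]])

```text
clock: 29.72
ee_pos: [0.6351, 0.1803, 0.0702]
ee_rot: [0.729, 0.684, -0.007, -0.006]
wrist_force: [-15.3, 0.6, 8.9]
width: 0.0
```

Request:
servo_tool(deltas=[[-1,[0,0.2,0],[0,0,0]],[-1,[0,0.4,0],[0,0,0]],[-1,[0,0.4,0],[0,0,0]]])

```text
clock: 29.97
ee_pos: [0.6425, 0.1798, 0.0704]
ee_rot: [0.729, 0.684, -0.004, -0.003]
wrist_force: [-11.5, -0.2, 6.7]
width: 0.0
```

Run:
```python
from h import *
from bench import env
s=env.get_state();print(s["clock"],s["ee_pos"],s["wrist_force"],s["wrist_torque"],s["q"].round(2))
a=env.grab_frame("scene")[:,:,::-1];b=env.grab_frame("side")[:,:,::-1]
cv2.imwrite("pics/s11.png",np.hstack([cv2.resize(a[190:350,280:480],(400,320),interpolation=2),cv2.resize(b[210:370,170:370],(400,320),interpolation=2)]))
```

```text
29.9667 [0.64251891 0.17983554 0.07044378] [-11.51843612  -0.24023813   6.74330104] [-0.08449705  1.36430976  0.042435  ] [0.17 0.53 1.51 0.   1.11 0.23]
```

View pics/s11.png

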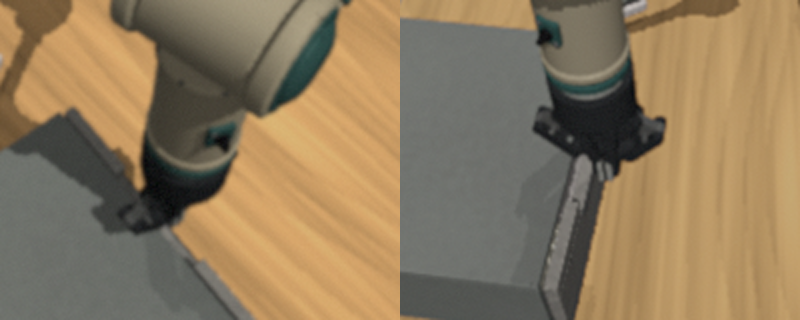

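The crop shows the panel almost flush with the unit, with the fingers at the scoop and the knuckles above the unit's top. Force is in the catch range and the drawer is still moving in.

Request:
servo_tool(deltas=[[-1,[0,0.2,0],[0,0,0]],[-1,[0,0.4,0],[0,0,0]],[-1,[0,0.4,0],[0,0,0]]])

```text
clock: 30.32
ee_pos: [0.6423, 0.1798, 0.0706]
ee_rot: [0.729, 0.684, -0.007, -0.006]
wrist_force: [-19.8, 0.9, 13.1]
width: -0.0
```

Request:
servo_tool(deltas=[[-1,[0,0.2,0],[0,0,0]],[-1,[0,0.4,0],[0,0,0]],[-1,[0,0.4,0],[0,0,0]]])

```text
clock: 30.57
ee_pos: [0.6448, 0.1799, 0.0713]
ee_rot: [0.729, 0.684, -0.008, -0.007]
wrist_force: [-19.6, 0.4, 12.6]
width: 0.0
```

Request:
servo_tool(deltas=[[-1,[0,-2,0],[0,0,0]],[-1,[0,-4,0],[0,0,-7]],[-1,[0,-6,0],[0,0,-14]],[-1,[0,-6,0],[0,0,-21]],[-1,[0,-6,0],[0,0,-28]]])

```text
clock: 30.98
ee_pos: [0.5951, 0.1833, 0.0709]
ee_rot: [0.539, 0.842, 0.0, 0.001]
wrist_force: [0.6, -1.0, 0.4]
width: 0.0002
```

Request:
servo_tool(deltas=[[-1,[0,0,0],[0,0,-7]],[-1,[0,0,0],[0,0,-14]],[-1,[0,0,0],[0,0,-21]],[-1,[0,0,0],[0,0,-28]],[-1,[0,0,0],[0,0,-35]]])

```text
clock: 31.4
ee_pos: [0.5966, 0.1832, 0.0707]
ee_rot: [0.261, 0.965, 0.0, 0.001]
wrist_force: [0.3, -0.7, -0.1]
width: -0.0001
```

Request:
servo_tool(deltas=[[-1,[0,0,0],[0,0,-7]],[-1,[0,0,0],[0,0,-14]],[-1,[0,0,0],[0,0,-21]],[-1,[0,0,0],[0,0,-27]],[-1,[0,0,0],[0,0,-27]]])

```text
clock: 31.82
ee_pos: [0.5965, 0.1832, 0.0707]
ee_rot: [0.031, 1.0, -0.0, 0.001]
wrist_force: [-0.8, -0.4, 0.6]
width: 0.0001
```

Run:
```python
from h import *
from bench import env
s=env.get_state();print(s["clock"],s["ee_pos"],s["wrist_force"],s["q"].round(2))
x=np.array([.998,-.063]);f=np.array([.4817,.1905])
delta(s,[*(f+.13*x),.062],toolR(86.4,0),off=0)
b=env.grab_frame("side")
# panel top edge (z=.112) profile: gray row values across predicted edge at y-lateral -0.1 and +0.1
D=env.camera_params("side")
for lat in(-.1,.1):
    t=np.arange(.12,.21,.003);P=[[*(f+a*x+lat*np.array([.063,.998])),.112] for a in t]
    p=proj(D,P);print(lat,[(round(a,3),int(b[int(round(v)),int(round(u))].mean()),int(b[int(round(v)),int(round(u)),0])-int(b[int(round(v)),int(round(u)),2])) for a,(u,v) in zip(t,p)])
```

```text
31.8167 [0.59648581 0.18315102 0.07067544] [-0.7651832  -0.38929426  0.62228579] [ 0.19  0.47  1.62 -0.    1.05 -1.32]
shift [-1.5   0.01  0.87] turn [-0.   0.1  0.1]
-0.1 [(np.float64(0.12), 108, 25), (np.float64(0.123), 109, 25), (np.float64(0.126), 112, 25), (np.float64(0.129), 110, 27), (np.float64(0.132), 111, 27), (np.float64(0.135), 111, 25), (np.float64(0.138), 113, 25), (np.float64(0.141), 112, 26), (np.float64(0.144), 111, 25), (np.float64(0.147), 110, 26), (np.float64(0.15), 108, 26), (np.float64(0.153), 108, 25), (np.float64(0.156), 106, 26), (np.float64(0.159), 107, 25), (np.float64(0.162), 103, 24), (np.float64(0.165), 103, 24), (np.float64(0.168), 97, 24), (np.float64(0.171), 95, 23), (np.float64(0.174), 92, 24), (np.float64(0.177), 109, 26), (np.float64(0.18), 114, 27), (np.float64(0.183), 102, 21), (np.float64(0.186), 108, 5), (np.float64(0.189), 97, 5), (np.float64(0.192), 110, 2), (np.float64(0.195), 112, 1), (np.float64(0.198), 112, 2), (np.float64(0.201), 113, 2), (np.float64(0.204), 114, 2), (np.float64(0.207), 114, 2)]
0.1 [(np.float64(0.12), 132, 79), (np.float64(0.123), 136, 80), (np.float64(0.126), 135, 81), (np.float64(0.129), 134, 79), (np.float64(0.132), 128, 78), (np.float64(0.135), 128, 77), (np.float64(0.138), 140, 80), (np.float64(0.141), 140, 82), (np.float64(0.144), 136, 81), (np.float64(0.147), 134, 81), (np.float64(0.15), 144, 84), (np.float64(0.153), 147, 83), (np.float64(0.156), 138, 82), (np.float64(0.159), 62, 10), (np.float64(0.162), 57, 2), (np.float64(0.165), 60, 4), (np.float64(0.168), 57, 3), (np.float64(0.171), 55, 3), (np.float64(0.174), 62, 3), (np.float64(0.177), 81, 7), (np.float64(0.18), 128, 9), (np.float64(0.183), 126, 10), (np.float64(0.186), 127, 10), (np.float64(0.189), 124, 9), (np.float64(0.192), 78, 2), (np.float64(0.195), 101, 2), (np.float64(0.198), 107, 3), (np.float64(0.201), 106, 0), (np.float64(0.204), 109, 1), (np.float64(0.207), 108, 3)]
```

The image profile puts the panel's outer face at 178 mm of travel, with its 12 mm top edge right against the unit. It didn't spring back when released. A gentle flat push will confirm the stop.

Request:
servo_tool(deltas=[[-1,[-1,0,0.3],[0,0,0]],[-1,[-2,0,0.6],[0,0,0]],[-1,[-3,0,0.8],[0,0,0]],[-1,[-4,0,0.8],[0,0,0]],[-1,[-4.6,0,0.8],[0,0,0]]])

```text
clock: 32.28
ee_pos: [0.6435, 0.1798, 0.0618]
ee_rot: [0.032, 0.999, -0.0, 0.0]
wrist_force: [-0.2, 0.1, -0.1]
width: -0.0002
```

Request:
servo_tool(deltas=[[-1,[-0.3,0,0],[0,0,0]],[-1,[-0.6,0,0],[0,0,0]],[-1,[-0.9,0,0],[0,0,0]],[-1,[-0.9,0,0],[0,0,0]]])

```text
clock: 32.62
ee_pos: [0.6492, 0.1794, 0.062]
ee_rot: [0.032, 0.999, -0.001, -0.002]
wrist_force: [-2.1, -0.4, 0.0]
width: 0.0002
```

Request:
servo_tool(deltas=[[-1,[-0.2,0,0],[0,0,0]],[-1,[-0.4,0,0],[0,0,0]],[-1,[-0.4,0,0],[0,0,0]]])

```text
clock: 32.87
ee_pos: [0.6491, 0.1794, 0.062]
ee_rot: [0.032, 0.999, -0.001, -0.005]
wrist_force: [-11.7, 0.2, 5.5]
width: 0.0001
```

Request:
servo_tool(deltas=[[-1,[-0.2,0,0],[0,0,0]],[-1,[-0.4,0,0],[0,0,0]],[-1,[-0.4,0,0],[0,0,0]]])

```text
clock: 33.12
ee_pos: [0.6491, 0.1794, 0.062]
ee_rot: [0.032, 0.999, -0.001, -0.009]
wrist_force: [-17.5, 0.7, 11.1]
width: 0.0004
```

Request:
servo_tool(deltas=[[-1,[2,0,0],[0,0,0]],[-1,[4,0,0],[0,0,0]],[-1,[7,0,0],[0,0,0]],[-1,[10,0,0],[0,0,0]],[-1,[13,0,0],[0,0,0]]])

```text
clock: 33.53
ee_pos: [0.5278, 0.1873, 0.0625]
ee_rot: [0.032, 0.999, -0.0, 0.001]
wrist_force: [-0.9, -0.2, 0.3]
width: 0.0002
```

Request:
servo_tool(deltas=[[-1,[0,0,-3],[0,0,0]],[-1,[0,0,-6],[0,0,0]],[-1,[0,0,-9],[0,0,0]],[-1,[0,0,-9],[0,0,0]],[-1,[0,0,-9],[0,0,0]]])

```text
clock: 33.95
ee_pos: [0.5303, 0.1878, 0.1548]
ee_rot: [0.032, 0.999, 0.0, 0.003]
wrist_force: [-0.4, 0.0, 0.6]
width: -0.0005
```

Run:
```python
from h import *
from bench import env
s=env.get_state();print(s["clock"],s["ee_pos"],s["wrist_force"])
x=np.array([.998,-.063]);f=np.array([.4817,.1905])
for n in("side","scene"):
    b=env.grab_frame(n).astype(float);D=env.camera_params(n);cv2.imwrite(f"pics/end_{n}.png",b[:,:,::-1])
    for lat in(-.11,.1,.12):
        t=np.arange(.165,.205,.002);p=proj(D,[[*(f+a*x+lat*np.array([.063,.998])),.112] for a in t])
        g=cv2.remap(b.mean(2).astype(np.float32),p[:,0].astype(np.float32),p[:,1].astype(np.float32),1).ravel()
        print(n,lat,dict(zip((t*1000).round().astype(int).tolist(),g.astype(int).tolist())))
# bystanders: change vs. first images
for n in("side","scene"):
    d=cv2.absdiff(cv2.imread(f"pics/{n}0.png"),cv2.imread(f"pics/end_{n}.png")).max(2);c=env.camera_params(n)
    for k,P in(("scale",(.694,-.143,.01)),("bottle",(.677,-.296,.07)),("carton",(.382,-.116,.012))):
        u,v=proj(c,[P])[0].astype(int);print(n,k,np.median(d[v-15:v+15,u-15:u+15]),np.percentile(d[v-15:v+15,u-15:u+15],90))
```

```text
33.95 [0.53026691 0.18779585 0.1548086 ] [-0.44223556  0.03765721  0.60417773]
side -0.11 {165: 148, 167: 145, 169: 123, 171: 85, 173: 61, 175: 72, 177: 106, 179: 127, 181: 133, 183: 133, 185: 131, 187: 119, 189: 104, 191: 101, 193: 110, 195: 113, 197: 113, 199: 113, 201: 113, 203: 113}
side 0.1 {165: 60, 167: 60, 169: 59, 171: 60, 173: 61, 175: 62, 177: 64, 179: 95, 181: 125, 183: 130, 185: 128, 187: 128, 189: 127, 191: 105, 193: 93, 195: 104, 197: 107, 199: 108, 201: 108, 203: 108}
side 0.12 {165: 59, 167: 60, 169: 59, 171: 58, 173: 62, 175: 75, 177: 64, 179: 87, 181: 123, 183: 129, 185: 129, 187: 129, 189: 129, 191: 115, 193: 93, 195: 103, 197: 108, 199: 109, 201: 109, 203: 109}
scene -0.11 {165: 98, 167: 117, 169: 132, 171: 142, 173: 145, 175: 142, 177: 137, 179: 132, 181: 128, 183: 128, 185: 126, 187: 122, 189: 115, 191: 108, 193: 107, 195: 108, 197: 108, 199: 107, 201: 108, 203: 110}
scene 0.1 {165: 135, 167: 134, 169: 136, 171: 141, 173: 144, 175: 144, 177: 141, 179: 137, 181: 131, 183: 128, 185: 127, 187: 125, 189: 125, 191: 119, 193: 110, 195: 102, 197: 103, 199: 102, 201: 103, 203: 105}
scene 0.12 {165: 135, 167: 136, 169: 140, 171: 145, 173: 146, 175: 143, 177: 138, 179: 136, 181: 134, 183: 130, 185: 126, 187: 125, 189: 125, 191: 120, 193: 111, 195: 104, 197: 103, 199: 104, 201: 104, 203: 104}
side scale 5.0 6.0
side bottle 5.0 6.0
side carton 5.0 7.0
scene scale 2.0 4.0
scene bottle 2.0 3.0
scene carton 2.0 3.0[ WARN:0@4.240] global loadsave.cpp:1063 imwrite_ Unsupported depth image for selected encoder is fallbacked to CV_8U.
```

Panel edge is flush with the unit, the push met a hard stop at 17.5 N, and the bystanders' pixels are unchanged. Handing in.

```bash
python3 -c "
from bench import env
print(env.hand_in())"
```

```text
the job is handed in; nothing more can be done
None
```

I put the middle-sized jar in the drawer's large front compartment, lid up, pushed the drawer home and handed the job in at about 34 s. The hand-in gives no verdict.

**What I did:** I moved the jar to clear bench, then turned it over in two regrasped 90° steps. I set it down at floor contact, let it go with the drawer still open, and pushed the drawer in slowly.

**Last checks:**
- **Jar:** before the push, its lid showed at lid height in both fixed views, within about 4 mm of where I expected, so it stood upright. I couldn't see it again once the drawer was shut.
- **Drawer:** it stayed in when I backed off, and the panel sits flush against the unit at about 178 mm of travel. A second, flat push met a hard stop: no movement between 11.7 and 17.5 N.
- **Bystanders:** image patches at the scale, bottle and carton are unchanged from the start.

**What went wrong on the way:**
- **First flip:** leaning the tool towards the base ran into the wrist's joint range, so I redid the tilting sideways.
- **First push:** it needed about 20 N, with an upward force, more than the catch alone explains. I think the fingers were wedging on the panel edge, so I turned the tool 90° for the confirming push.

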